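# Return the weighed rods to the matching box

### The arm

A 6-joint arm with a two-finger parallel gripper is mounted at the origin on the work surface. World frame = base frame: x ahead of the robot, y to its left, z up, the work surface at z = 0. Lengths are in m, angles in rad, forces in N, time in s.
With the tool pointing down it reaches from about 0.35 to 0.975 m from the base axis. Payload 4.9 kg.
Tool frame: the origin (TCP) lies midway between the tips of the shut fingers; the grasp point (between the pads) lies manip.grip_depth behind it (manip.grip_depth is the distance from the TCP to the grasp point, in m); z points along the fingers, x is the direction in which the jaws open and shut, and the axes are right-handed (so a half turn about z gives the same grasp; the last joint's range is limited). The gripper opens to 85 mm and grips with 20 to 120 N. Pads are 22 mm wide; open, the fingers measure 114 mm over their backs; the gripper's body (76 mm by 85 mm) begins 54 mm behind the grasp point. The pads swing forward as they close: fully open they stand 13 mm farther back than shut.
Start: joints at [1.067, 0.053, 1.613, -0, 1.476, -0.119], TCP at [0.235, 0.579, 0.231] pointing down, gripper open.
Joint ranges: [-3.01, 3.01], [-1.01, 2.22], [0.06, 2.58], [-1.02, 4.17], [0.09, 2.62], [-3.14, 3.14]. Speed limits (rad/s): [2.57, 2.57, 3.14, 3.14, 3.14, 3.14].

### API

Orientations are given as a unit quaternion [w, x, y, z].
In Python, from plant import state, grab_frame, ticket, manip gives the robot as it stands.
- The arm moves only by the tool carry_out, never from a script. Its argument "moves" is a list that holds one entry, the list of rows, each a list of 7 numbers: the turn, a rotation vector about the tool's x, y, z each as a share of 5 degrees, from -1 to 1, then the shift along the tool's x, y, z each as a share of 0.04 m, from -1 to 1, then the gripper command: -1 is shut, 1 is fully open, values between are in proportion. A call has 1 to 8 rows; each row shifts and turns the commanded pose from where the row before left it, along the tool's axes as they then stand; what a row does not reach is not made up. A row lasts 1/12 s, in which the tool goes at most 41.7 mm and 7.16 degrees, less where a joint would pass 70% of its speed; a pose out of reach is approached as far as the arm can. A call with a number of a shift or a turn outside -1 to 1 is refused whole. A call with a gripper value outside its range is refused whole. The fingers move at their own pace and stop on an object; the grip force is fixed at half the most. Time passes only in rows, so rows that do not move let the fingers close. It gives the time, the measured TCP pose, the force and the opening at its end, in the units of the state.
- state(): the state, without advancing time (a new reading comes with each control period).
- grab_frame(name): name is "side" or "top"; returns a dict with "frame" (420x560x3 uint8, red, green, blue), "z_map" (420x560 float32, m along the optical axis (not along the pixel's ray), 0 where there is no reading), "K" (3x3 intrinsics, pixels), "k1" (the pictures are not rectified: a ray, as slopes to the right and down, at radius r is drawn at 1 + k1 r^2 times it, then the intrinsics apply), "world_from_camera" (4x4, takes a point from camera to world coordinates). Camera axes: x right, y down, z forward; pixel columns grow to the right and rows downward; lengths in m; the calibration is good to about 2 mm. A picture is of the moment at which its call begins.
- ticket.job_done(): hands the job in, once; it reports no verdict.
The state is a dict: "time": time; "joint_pos": joint angles; "joint_vel": joint speeds; "joint_efforts": joint torques, N m; "tool_pos": TCP position; "tool_rot": TCP orientation; "contact_force": force on the tool from outside, world axes, zero at the start; "ft_torque": the same for the moment, N m; "gripper_width": opening from 0.0 (shut) to 1.0 (fully open).
Only numpy, scipy, OpenCV 4.12 (cv2) and the standard library are available. Lean on these libraries where they do the work, as an engineer would, in place of code of your own. Each camera call takes 0.05 s, during which the arm holds its last target.

### The job

The tray that stands on the balance has been weighed: set the hook rib under its open front over the rim of the box that already holds a rod of the same material, with the tray still level, then tip the tray over that rim, kept hooked on it, until both its rods have rolled into the box. Then set the empty tray back upright in the middle of the balance pan and let go. Leave the other tray on the stirrer with its rods, the sample rods in their boxes, and everything else on the bench as they are.

Things in the scene. Friction and masses are not known exactly. Their poses are not given: they have to be found in the camera images.
- balance_pan (a point): centre of the top of the round steel pan (130 mm across, 70 mm above the bench) of the white balance with the blue front. The balance body reaches 115 mm ahead of and 75 mm behind this point and 80 mm to either side, and stays below the pan
- stirrer_plate (a point): centre of the top of the round white plate (130 mm across, 70 mm above the bench) of the blue stirrer, which serves as waiting place for the other tray
- tray_1: open-fronted aluminium tray, the one with the two brass rods, 100 mm long (x), 84 wide, about 150 g empty. Origin: centre of its underside; x from the open front to the rear, z up. Floor z 8 to 12 mm, side walls to z 36. Front edge: only a 2 mm sill; the rods roll freely, pass it on a jolt and surely at 45 degrees. It stands on two cross ribs 8 mm deep: front x -34 to -30, rear x 36 to 40 mm
- tray_2: open-fronted aluminium tray, the one with the two blue rods, 100 mm long (x), 84 wide, about 150 g empty. Origin: centre of its underside; x from the open front to the rear, z up. Floor z 8 to 12 mm, side walls to z 36. Front edge: only a 2 mm sill; the rods roll freely, pass it on a jolt and surely at 45 degrees. It stands on two cross ribs 8 mm deep: front x -34 to -30, rear x 36 to 40 mm
- tray_1_hook (a point): hook corner of tray_1: where the front face of its front rib meets the underside of the floor (tray x -34, y 0, z 8 mm). The floor juts 16 mm ahead of it. Hooked, the floor rests on a box rim with the rib outside the wall, this corner at the outer top edge; tipping, the floor pivots on the inner edge (wall 5 mm) as the rib holds the outer
- tray_2_hook (a point): hook corner of tray_2: where the front face of its front rib meets the underside of the floor (tray x -34, y 0, z 8 mm). The floor juts 16 mm ahead of it. Hooked, the floor rests on a box rim with the rib outside the wall, this corner at the outer top edge; tipping, the floor pivots on the inner edge (wall 5 mm) as the rib holds the outer
- tray_1_tab (a point): centre of the top of tray_1's black upright grip tab at its rear (tray x 47, y 0, z 80 mm): 10 mm thick along the tray's x, 40 mm wide along y, free to grip from 42 mm below this point upwards
- tray_2_tab (a point): centre of the top of tray_2's black upright grip tab at its rear (tray x 47, y 0, z 80 mm): 10 mm thick along the tray's x, 40 mm wide along y, free to grip from 42 mm below this point upwards
- box_1: open grey plastic box fixed to the bench, 150 (x) by 120 (y) by 75 mm high, walls and floor 5 mm, rim at z 75 mm. Same as the other box but for the sample rod in it: this one holds the brass sample. Origin: centre of its underside
- box_2: open grey plastic box fixed to the bench, 150 (x) by 120 (y) by 75 mm high, walls and floor 5 mm, rim at z 75 mm. Same as the other box but for the sample rod in it: this one holds the blue sample. Origin: centre of its underside
- brass_1: brass rod, 22 mm diameter, 64 mm long, about 170 g, lying across its tray; its x runs along the rod, its origin lies at mid-length on the round surface (underneath at the start)
- brass_2: brass rod, 22 mm diameter, 64 mm long, about 170 g, lying across its tray; its x runs along the rod, its origin lies at mid-length on the round surface (underneath at the start)
- brass_sample: brass rod, 22 mm diameter, 64 mm long, about 170 g, lying across the floor of its box: the sample that shows what the box is for; its x runs along the rod, its origin lies at mid-length on the round surface (underneath at the start)
- blue_1: blue rod, 22 mm diameter, 64 mm long, about 35 g, lying across its tray; its x runs along the rod, its origin lies at mid-length on the round surface (underneath at the start)
- blue_2: blue rod, 22 mm diameter, 64 mm long, about 35 g, lying across its tray; its x runs along the rod, its origin lies at mid-length on the round surface (underneath at the start)
- blue_sample: blue rod, 22 mm diameter, 64 mm long, about 35 g, lying across the floor of its box: the sample that shows what the box is for; its x runs along the rod, its origin lies at mid-length on the round surface (underneath at the start)
- amber_bottle: bystander: amber bottle with a cap, 60 mm across, 150 mm tall; origin at the centre of its underside
- white_jar: bystander: white jar with blue lid, 60 mm across, 80 mm tall; origin at the centre of its underside
- beaker: bystander: glass beaker, 64 mm across, 85 mm tall; origin at the centre of its underside
- slim_bottle: bystander: slim white bottle with red cap, 32 mm across, 100 mm tall, it stands between the places behind the two boxes; origin at the centre of its underside
- weight: bystander: steel calibration weight, 44 mm across, 72 mm tall; origin at the centre of its underside
- screwdriver: bystander: red screwdriver, 170 mm long, lying on the bench
Mind the look-alikes: they are no part of the job. What is shaped like the blue_2 but turquoise is not meant.

How it is judged:
By the outcome, as a careful person would: the job done as asked, in the order asked, and still so for the second after the job is handed in, with the robot touching nothing.
It also fails if it takes over 61 s, if anything falls off the work surface, if the arm or the gripper's body presses on something with over 40 N, if the wrist force passes 120 N, or if a joint passes its speed limit or range.

## Working session

There is one attempt and no reset: what is moved stays moved. The work goes in short steps, Python scripts to look and compute and a tool call to move; the robot and the scene stay as the last step left them, time stands still between calls to the robot, and variables do not carry over. Pictures are saved under pics/ and viewed, and the job is handed in when it is done.

Besides the shell and the picture viewer there is one more tool, called after ">>>" as name(argument=value, ...), one argument or row to a line, values as JSON. carry_out: Moves the arm, as the interface text tells. Shift numbers are shares of 0.04 m and turn numbers shares of 5 degrees, none past 1 either way. Its arguments: {"type":"object","properties":{"moves":{"type":"array"}},"required":["moves"]}

```bash
mkdir -p pics; ls
cat > h.py <<'E'
import numpy as np, cv2
from plant import state, grab_frame, ticket, manip
def save(n,f): cv2.imwrite('pics/'+n, cv2.cvtColor(f,cv2.COLOR_RGB2BGR))
E
python3 - <<'E'
from h import *
import pickle
print(state(), manip.grip_depth)
for n in ('side','top'):
    g=grab_frame(n); pickle.dump(g,open(n+'0.pkl','wb')); save(n+'0.png',g['frame']); print(n,g['K'].tolist(),g['k1'],g['world_from_camera'].round(4).tolist(),(g['z_map']>0).mean())
E
```

```text
pics
{'time': 0.0, 'joint_pos': array([ 1.06699647e+00,  5.33523064e-02,  1.61429308e+00, -2.30873722e-05,
        1.47597928e+00, -1.19009624e-01]), 'joint_vel': array([-9.96161680e-04, -2.95276518e-04, -9.72400444e-04,  4.63616247e-04,
       -1.24044742e-03,  8.28424180e-05]), 'joint_efforts': array([ 1.16829406e-04, -3.93687022e+01, -3.70172346e+01, -1.48331828e-04,
        7.25083562e-03,  2.38424337e-05]), 'tool_pos': array([0.23431384, 0.57874897, 0.23006638]), 'tool_rot': array([ 4.73974190e-04,  8.29265112e-01,  5.58854491e-01, -8.98751854e-04]), 'contact_force': array([0.03456041, 0.2915157 , 0.44182019]), 'ft_torque': array([ 0.00894558, -0.05914423,  0.04142316]), 'gripper_width': 0.998860357862531} 0.0187
side [[468.5366082694443, 0.0, 275.13420511581404], [0.0, 468.5366082694443, 211.26394408927695], [0.0, 0.0, 1.0]] 0.02490500405465768 [[0.9266, -0.2879, 0.2419, 0.2175], [-0.376, -0.7053, 0.601, -0.7032], [-0.0024, -0.6478, -0.7618, 1.0641], [0.0, 0.0, 0.0, 1.0]] 0.9959268707482993
top [[394.6384544105439, 0.0, 278.1843638111105], [0.0, 394.6384544105439, 202.83886788203665], [0.0, 0.0, 1.0]] -0.10773193989235991 [[-0.0222, -0.9936, 0.111, 0.4077], [-0.9997, 0.0228, 0.004, 0.045], [-0.0065, -0.1109, -0.9938, 0.9975], [0.0, 0.0, 0.0, 1.0]] 0.9957695578231293
```

View pics/side0.png

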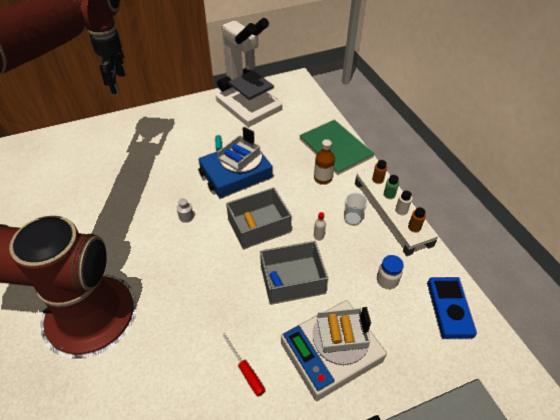

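View pics/top0.png

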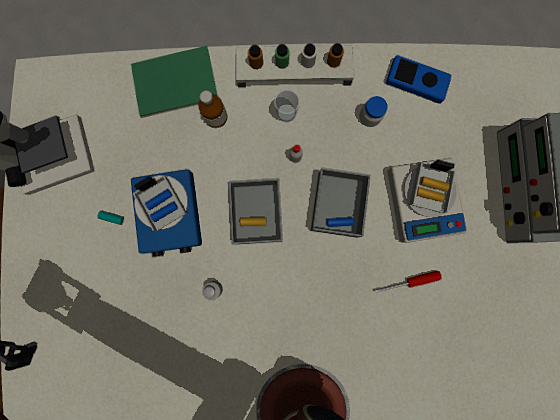

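The tray on the balance holds the brass rods (top view, about 430,188). The brass sample is in the left box (255,210), and the blue sample is in the right box (340,203). The tray's open front faces the robot and its tab is on the far side. Next I'll take enlarged crops for measuring.

```bash
cat >> h.py <<'E'
def rays(g,px):
    px=np.asarray(px,float).reshape(-1,1,2)
    d=cv2.undistortPoints(px,g['K'],np.array([g['k1'],0,0,0.]),None).reshape(-1,2) if True else 0
    return np.c_[d,np.ones(len(d))]
def onplane(g,px,z):
    T=g['world_from_camera'];r=rays(g,px)@T[:3,:3].T;o=T[:3,3]
    return o+r*((z-o[2])/r[:,2])[:,None]
def depthpts(g,px):
    px=np.asarray(px).reshape(-1,2);r=rays(g,px);z=g['z_map'][px[:,1].astype(int),px[:,0].astype(int)]
    T=g['world_from_camera'];return (r*z[:,None])@T[:3,:3].T+T[:3,3]
def cloud(g):
    v,u=np.mgrid[0:420,0:560];return depthpts(g,np.c_[u.ravel(),v.ravel()]).reshape(420,560,3)
def project(g,P):
    T=np.linalg.inv(g['world_from_camera']);p,_=cv2.projectPoints(np.asarray(P,float).reshape(-1,1,3),cv2.Rodrigues(T[:3,:3])[0],T[:3,3],g['K'],np.array([g['k1'],0,0,0.]));return p.reshape(-1,2)
E
python3 - <<'E'
from h import *
import pickle
t=pickle.load(open('top0.pkl','rb'));s=pickle.load(open('side0.pkl','rb'))
def crop(g,x,y,w,h,k): return cv2.resize(g['frame'][y:y+h,x:x+w],None,fx=k,fy=k,interpolation=cv2.INTER_CUBIC)
save('tc.png',np.hstack([crop(t,385,150,90,100,4.5),]))
save('tb.png',crop(t,220,140,160,110,5))
save('sc.png',crop(s,275,295,120,110,5))
for n,g in(('t',t),('s',s)):
    C=cloud(g)
    # tray/tab by height
    m=(C[...,2]>.125)&(C[...,1]<-.15)&(C[...,1]>-.5)&(C[...,0]>.4)&(C[...,0]<.8)
    p=C[m]; print(n,'high',m.sum(), p.mean(0) if len(p) else 0, np.percentile(p[:,2],[5,50,95,99]) if len(p) else 0)
    tt=p[p[:,2]>.14]
    if len(tt)>3:
        c=tt.mean(0);_,_,V=np.linalg.svd(tt[:,:2]-c[:2]);print(' tab',len(tt),c,np.degrees(np.arctan2(*V[0][::-1])),np.ptp(tt@np.r_[V[0],0]))
    f=cv2.inRange(cv2.cvtColor(g['frame'],cv2.COLOR_RGB2HSV),(12,140,110),(28,255,255))
    cn,_=cv2.findContours(f,cv2.RETR_EXTERNAL,cv2.CHAIN_APPROX_NONE)
    for c in cn:
        if cv2.contourArea(c)>60: print(' brass',cv2.minAreaRect(c))
    for nm,lo,hi in(('b1',.02,.16),('b2',-.2,-.02)):
        m=(C[...,2]>.068)&(C[...,2]<.085)&(C[...,1]>lo)&(C[...,1]<hi)&(C[...,0]>.4)&(C[...,0]<.72)
        p=C[m]
        if len(p)>5: r=cv2.minAreaRect(p[:,:2].astype(np.float32)); print(nm,len(p),r,np.median(p[:,2]))
E
```

```text
t high 140 [ 0.58147733 -0.32450308  0.14349829] [0.12776352 0.14712719 0.15165551 0.1527013 ]
 tab 101 [ 0.5821381  -0.32522068  0.14783288] -105.87215378571993 0.03892992098187989
 brass ((252.5, 221.5), (5.0, 25.0), 90.0)
 brass ((430.9283752441406, 193.75787353515625), (26.06851577758789, 5.459935188293457), 15.52410888671875)
 brass ((435.7264099121094, 183.20755004882812), (26.235864639282227, 5.49442195892334), 15.94539737701416)
b1 413 ((0.4945676922798157, 0.10223070532083511), (0.15013346076011658, 0.11834716796875), 2.1608853340148926) 0.07413020716683594
b2 521 ((0.5834331512451172, -0.1142084151506424), (0.1199890524148941, 0.2968916594982147), 79.87187194824219) 0.07395254051369193
s high 145 [ 0.57774246 -0.32920576  0.14359782] [0.12761345 0.1473007  0.1518737  0.15274846]
 tab 104 [ 0.57867227 -0.32804923  0.14815987] -105.76450082402499 0.0410186574866335
 brass ((346.6352844238281, 328.3587646484375), (27.65863609313965, 8.677218437194824), 77.47119140625)
 brass ((334.09619140625, 327.4808044433594), (28.044607162475586, 8.629109382629395), 78.69007110595703)
 brass ((249.30001831054688, 219.60003662109375), (16.54690170288086, 6.260990142822266), 63.43495178222656)
b1 346 ((0.4918924868106842, 0.099753737449646), (0.15137852728366852, 0.12317149341106415), 1.4861615896224976) 0.07300834826882086
b2 512 ((0.5819293260574341, -0.11455884575843811), (0.12438052147626877, 0.2990330457687378), 80.62723541259766) 0.07320787872058915
```

View pics/tc.png

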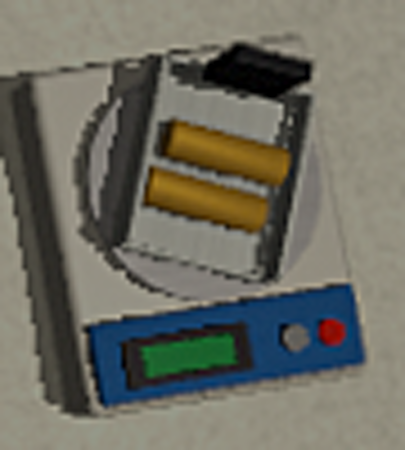

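View pics/tb.png

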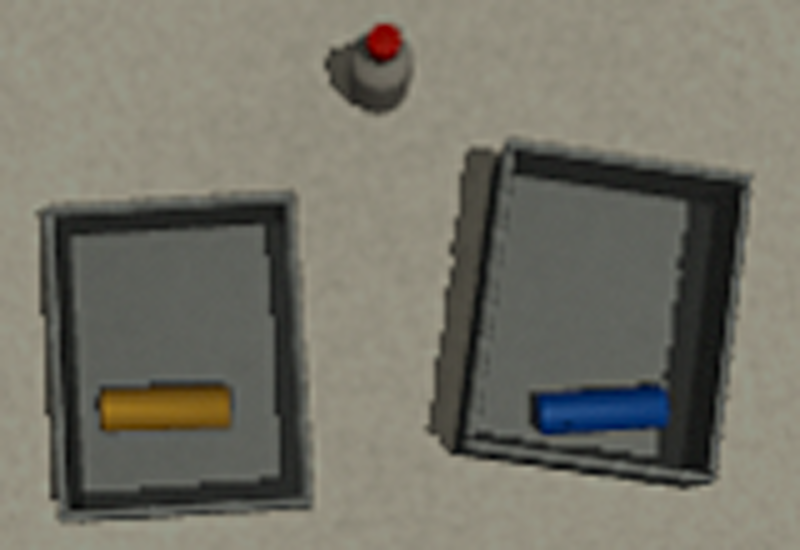

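View pics/sc.png

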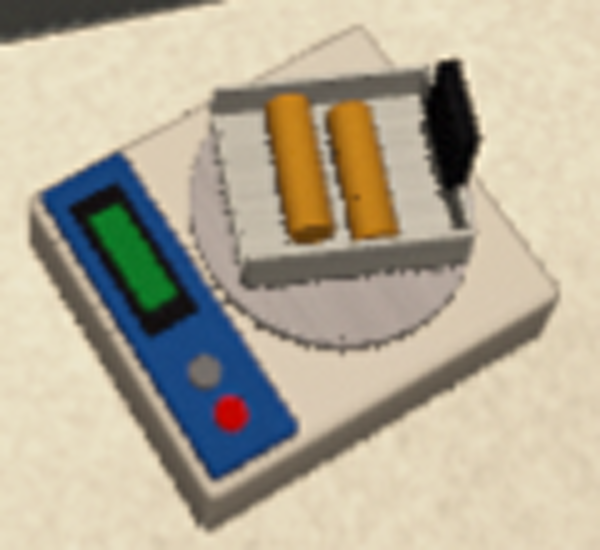

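Run:
```python
from h import *
import pickle
for n in('top','side'):
    g=pickle.load(open(n+'0.pkl','rb'));C=cloud(g);Z=C[...,2]
    R=(C[...,1]<-.2)&(C[...,1]>-.46)&(C[...,0]>.4)&(C[...,0]<.68)
    print(n,np.histogram(Z[R],bins=np.arange(0,.16,.01)))
    p=C[R&(Z>.147)]; c,s,a=cv2.minAreaRect(p[:,:2].astype(np.float32)); print(' tabtop',len(p),np.array(c).round(4),np.array(s).round(4),a,p[:,2].mean())
    p=C[R&(Z>.0655)&(Z<.0745)]; cc,rr=cv2.minEnclosingCircle(p[:,:2].astype(np.float32)); print(' pan encl',len(p),np.array(cc).round(4),rr,np.median(p[:,2]))
    # tray wall tops z~.106
    p=C[R&(Z>.099)&(Z<.112)]; c,s,a=cv2.minAreaRect(p[:,:2].astype(np.float32)); print(' walls',len(p),np.array(c).round(4),np.array(s).round(4),a,np.median(p[:,2]))
    v=np.zeros((420,560),np.uint8); v[R]=(np.clip(Z[R]/.16,0,1)*255).astype(np.uint8)
    ys,xs=np.where(R); sub=v[ys.min():ys.max(),xs.min():xs.max()]
    cv2.imwrite(f'pics/z{n}.png',cv2.resize(cv2.applyColorMap(sub,cv2.COLORMAP_JET),None,fx=4,fy=4,interpolation=cv2.INTER_NEAREST))
    # boxes rims
    for nm,lo,hi in(('b1',.03,.175),('b2',-.19,-.04)):
        m=(Z>.069)&(Z<.08)&(C[...,1]>lo)&(C[...,1]<hi)&(C[...,0]>.4)&(C[...,0]<.6)
        p=C[m]; r=cv2.minAreaRect(p[:,:2].astype(np.float32)); print(' ',nm,len(p),np.round(r[0],4),np.round(r[1],4),r[2],np.median(p[:,2]))
        # outer far-edge fit
        a=np.deg2rad(2);xs=[];
        for y in np.arange(lo,hi,.004):
            q=p[abs(p[:,1]-y)<.002]
            if len(q): xs.append((y,q[:,0].max(),q[:,0].min()))
        if nm=='b1':
            xs=np.array(xs);k=(xs[:,0]>.05)&(xs[:,0]<.15);print('  far',np.polyfit(xs[k,0],xs[k,1],1),'near',np.polyfit(xs[k,0],xs[k,2],1))
    # tall things between
    m=(Z>.08)&(C[...,1]>-.1)&(C[...,1]<.3)&(C[...,0]>.5)&(C[...,0]<.9)
    nc,l,st,ce=cv2.connectedComponentsWithStats(m.astype(np.uint8))
    for i in range(1,nc):
        if st[i,4]>20: q=C[l==i]; print('  tall',q.mean(0).round(3),q[:,2].max().round(3),q[:,:2].min(0).round(3),q[:,:2].max(0).round(3))
```

```text
top (array([2199,   77,   84,   88,  188, 1532, 1128,  338,  697,  295,  543,
         23,   29,   26,   71]), array([0.  , 0.01, 0.02, 0.03, 0.04, 0.05, 0.06, 0.07, 0.08, 0.09, 0.1 ,
       0.11, 0.12, 0.13, 0.14, 0.15]))
 tabtop 71 [ 0.5827 -0.3262] [0.0368 0.0112] 77.256103515625 0.1495346823223658
 pan encl 611 [ 0.5076 -0.3292] 0.09277477860450745 0.06927886107317938
 walls 604 [ 0.5385 -0.3148] [0.0866 0.1009] 74.42218017578125 0.10288927365633344
  b1 491 [0.4946 0.1032] [0.1501 0.1201] 2.2421228885650635 0.07413309628539755
  far [-0.03336034  0.57199391] near [-0.04103569  0.42464891]
  b2 449 [ 0.5115 -0.1013] [0.1193 0.1509] 80.3113021850586 0.07399071035069293
  tall [ 0.869 -0.033  0.108] 0.124 [ 0.855 -0.051] [ 0.889 -0.016]
  tall [ 0.869 -0.092  0.105] 0.122 [ 0.854 -0.1  ] [ 0.889 -0.082]
  tall [0.869 0.097 0.108] 0.122 [0.856 0.08 ] [0.889 0.116]
  tall [0.869 0.031 0.108] 0.123 [0.857 0.014] [0.889 0.049]
  tall [0.757 0.022 0.084] 0.088 [ 0.725 -0.01 ] [0.788 0.053]
  tall [0.741 0.203 0.113] 0.153 [0.719 0.178] [0.775 0.234]
  tall [0.637 0.002 0.098] 0.103 [ 0.
[... 574 characters left out ...]
1514 0.1272] 1.4861615896224976 0.07316856453084702
  far [-0.07009612  0.56041863] near [-0.03703783  0.42159192]
  b2 421 [ 0.5088 -0.1024] [0.1239 0.1513] 80.88318634033203 0.0733056015506528
  tall [0.741 0.196 0.112] 0.151 [0.716 0.174] [0.774 0.229]
  tall [0.522 0.286 0.096] 0.108 [0.5   0.269] [0.553 0.3  ]
  tall [0.868 0.091 0.104] 0.122 [0.853 0.077] [0.89  0.114]
  tall [0.868 0.025 0.104] 0.123 [0.854 0.011] [0.889 0.047]
  tall [ 0.867 -0.041  0.105] 0.123 [ 0.853 -0.054] [ 0.89  -0.019]
  tall [0.755 0.022 0.083] 0.087 [ 0.723 -0.011] [0.784 0.055]
  tall [ 0.866 -0.094  0.109] 0.122 [ 0.853 -0.1  ] [ 0.884 -0.083]
  tall [0.634 0.    0.094] 0.102 [ 0.627 -0.007] [0.642 0.009]
```

```bash
cat >> h.py <<'E'
from scipy.spatial.transform import Rotation as Rn
def cur():
    s=state();q=s['tool_rot'];return np.array(s['tool_pos']),Rn.from_quat([q[1],q[2],q[3],q[0]])
def toolR(yaw,tip=0):
    """tool with x along tray x (rear) at yaw deg; tip deg front-down"""
    R=Rn.from_euler('z',yaw,degrees=True)*Rn.from_euler('y',tip,degrees=True)  # +y rot: rear(x) goes down
    return R*Rn.from_matrix(np.array([[1,0,0],[0,-1,0],[0,0,-1.]]))
def plan(p1,R1,n,start=None):
    p0,R0=start or cur(); rv=(R0.inv()*R1).as_rotvec(); st=Rn.from_rotvec(rv/n)
    A=np.zeros((3,3));R=R0
    for k in range(n): A+=R.as_matrix();R=R*st
    d=np.linalg.solve(A,np.asarray(p1)-p0)
    print(n,'rows',np.round(np.degrees(rv/n)/5,3),np.round(d/.04,3))
E
python3 - <<'E'
from h import *
p,R=cur();print(R.as_matrix().round(3))
plan([.5815,-.327,.205],toolR(-15.9),26)
E
```

```text
[[ 0.375  0.927 -0.001]
 [ 0.927 -0.375 -0.002]
 [-0.002 -0.    -1.   ]]
26 rows [0.001 0.001 0.645] [-0.119  1.014  0.024]
```

>>> carry_out(
  moves=[
    [[0,0,0.6,-0.11,0.94,0.02,1],[0,0,0.6,-0.11,0.94,0.02,1],[0,0,0.6,-0.11,0.94,0.02,1],[0,0,0.6,-0.11,0.94,0.02,1],[0,0,0.6,-0.11,0.94,0.02,1],[0,0,0.6,-0.11,0.94,0.02,1],[0,0,0.6,-0.11,0.94,0.02,1],[0,0,0.6,-0.11,0.94,0.02,1]],
  ],
)

```text
time: 0.77
tool_pos: [0.4685, 0.3876, 0.2243]
tool_rot: [0.0, 0.928, 0.373, -0.0]
contact_force: [0.6, -0.1, 0.6]
gripper_width: 0.998
```

>>> carry_out(
  moves=[
    [[0,0,0.6,-0.11,0.94,0.02,1],[0,0,0.6,-0.11,0.94,0.02,1],[0,0,0.6,-0.11,0.94,0.02,1],[0,0,0.6,-0.11,0.94,0.02,1],[0,0,0.6,-0.11,0.94,0.02,1],[0,0,0.6,-0.11,0.94,0.02,1],[0,0,0.6,-0.11,0.94,0.02,1],[0,0,0.6,-0.11,0.94,0.02,1]],
  ],
)

```text
time: 1.43
tool_pos: [0.6032, 0.1189, 0.2178]
tool_rot: [-0.0, 0.985, 0.172, -0.0]
contact_force: [0.7, 1.0, -0.7]
gripper_width: 0.997
```

>>> carry_out(
  moves=[
    [[0,0,0.6,-0.11,0.94,0.02,1],[0,0,0.6,-0.11,0.94,0.02,1],[0,0,0.6,-0.11,0.94,0.02,1],[0,0,0.6,-0.11,0.94,0.02,1],[0,0,0.6,-0.11,0.94,0.02,1],[0,0,0.6,-0.11,0.94,0.02,1],[0,0,0.6,-0.11,0.94,0.02,1],[0,0,0.6,-0.11,0.94,0.02,1]],
  ],
)

```text
time: 2.1
tool_pos: [0.6171, -0.1814, 0.2114]
tool_rot: [-0.0, 0.999, -0.037, -0.0]
contact_force: [-0.1, -0.2, 0.3]
gripper_width: 1.0
```

Run:
```python
from h import *
print(state()['joint_pos'].round(3),cur()[0])
plan([.5815,-.327,.2],toolR(-15.9),6)
```

```text
[-0.402  0.108  1.588  0.     1.447 -0.328] [ 0.61707238 -0.18136872  0.21138726]
6 rows [-0.     0.002  0.39 ] [-0.051  0.624  0.047]
```

>>> carry_out(
  moves=[
    [[0,0,0.39,-0.05,0.58,0.05,0.3],[0,0,0.39,-0.05,0.58,0.05,0.3],[0,0,0.39,-0.05,0.58,0.05,0.3],[0,0,0.39,-0.05,0.58,0.05,0.3],[0,0,0.39,-0.05,0.58,0.05,0.3],[0,0,0,0,0,0,0.3],[0,0,0,0,0,0,0.3]],
  ],
)

```text
time: 2.68
tool_pos: [0.5909, -0.2937, 0.2012]
tool_rot: [-0.0, 0.993, -0.121, -0.001]
contact_force: [0.1, -0.5, -0.9]
gripper_width: 0.651
```

Run:
```python
from h import *
print(state()['joint_pos'].round(3),cur()[0],cur()[1].as_matrix()[:,0],state()['contact_force'])
plan([.5815,-.327,.115],toolR(-15.9),6)
g=grab_frame('side');save('s1.png',cv2.resize(g['frame'][230:400,230:430],None,fx=3,fy=3))
g=grab_frame('top');save('t1.png',cv2.resize(g['frame'][130:250,360:500],None,fx=4,fy=4))
```

```text
[-0.574  0.154  1.555  0.     1.434 -0.332] [ 0.59092983 -0.29369615  0.20116995] [ 0.97072582 -0.24018626 -0.00139319] [ 0.13333247 -0.50858772 -0.85182843]
6 rows [-0.002  0.003  0.067] [-0.002  0.144  0.359]
```

View pics/s1.png

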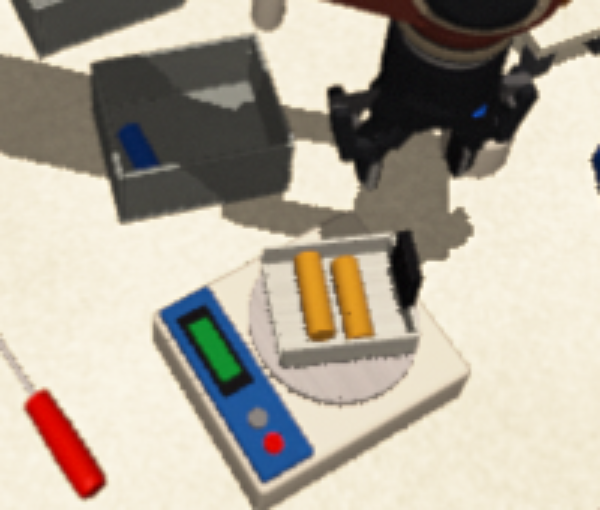

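View pics/t1.png

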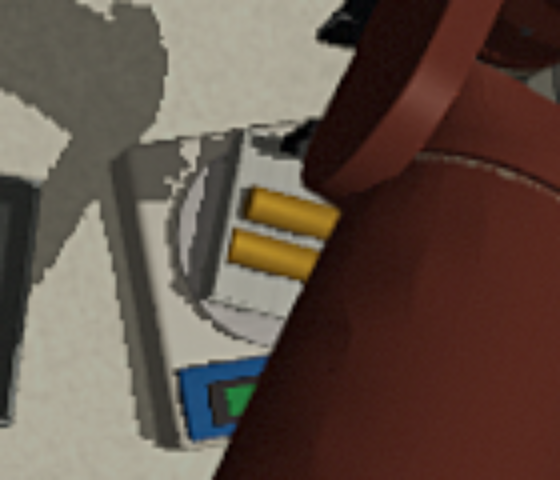

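>>> carry_out(
  moves=[
    [[0,0,0.13,0,0.29,0,0.3],[0,0,0.13,0,0.29,0,0.3],[0,0,0.13,0,0.28,0,0.3],[0,0,0,0,0,0.4,0.3],[0,0,0,0,0,0.4,0.3],[0,0,0,0,0,0,0.3],[0,0,0,0,0,0,0.3]],
  ],
)

```text
time: 3.37
tool_pos: [0.5822, -0.3264, 0.1688]
tool_rot: [-0.001, 0.991, -0.137, -0.001]
contact_force: [0.6, 0.6, 0.9]
gripper_width: 0.653
```

Run:
```python
from h import *
print(cur()[0],cur()[1].as_euler('zyx',degrees=True))
plan([.5815,-.327,.115],toolR(-15.9),5)
g=grab_frame('side');save('s2.png',cv2.resize(g['frame'][250:370,270:410],None,fx=5,fy=5))
```

```text
[ 0.58223742 -0.32642401  0.16884067] [ 1.57886495e+01 -1.28648515e-01 -1.79915835e+02]
5 rows [-0.002  0.006  0.004] [-0.002  0.004  0.269]
```

View pics/s2.png

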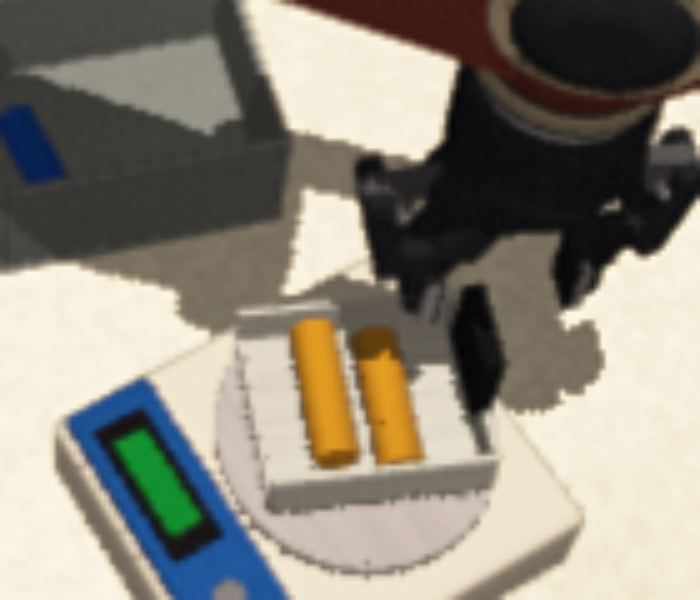

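>>> carry_out(
  moves=[
    [[0,0,0,0,0,0.27,0.3],[0,0,0,0,0,0.27,0.3],[0,0,0,0,0,0.27,0.3],[0,0,0,0,0,0.27,0.3],[0,0,0,0,0,0.27,0.3],[0,0,0,0,0,0,0.1],[0,0,0,0,0,0,-0.2],[0,0,0,0,0,0,-0.4]],
  ],
)

```text
time: 4.08
tool_pos: [0.5833, -0.3264, 0.1162]
tool_rot: [0.0, 0.991, -0.137, 0.0]
contact_force: [0.2, 0.2, -0.3]
gripper_width: 0.304
```

>>> carry_out(
  moves=[
    [[0,0,0,0,0,0,-0.5],[0,0,0,0,0,0,-0.6],[0,0,0,0,0,0,-0.7],[0,0,0,0,0,0,-0.8],[0,0,0,0,0,0,-0.9],[0,0,0,0,0,0,-1],[0,0,0,0,0,0,-1],[0,0,0,0,0,0,-1]],
  ],
)

```text
time: 4.75
tool_pos: [0.5831, -0.3265, 0.1171]
tool_rot: [0.0, 0.991, -0.137, 0.0]
contact_force: [-3.3, 1.2, 5.6]
gripper_width: 0.108
```

Run:
```python
from h import *
print(cur()[0],cur()[1].as_euler('zyx',degrees=True),state()['contact_force'],state()['ft_torque'])
g=grab_frame('side');save('s3.png',cv2.resize(g['frame'][250:370,270:410],None,fx=5,fy=5))
```

```text
[ 0.5831403  -0.32648736  0.11708983] [1.57492642e+01 8.47607584e-03 1.79973134e+02] [-3.258247    1.24554967  5.55720014] [0.15388616 0.49643247 0.0107947 ]
```

View pics/s3.png

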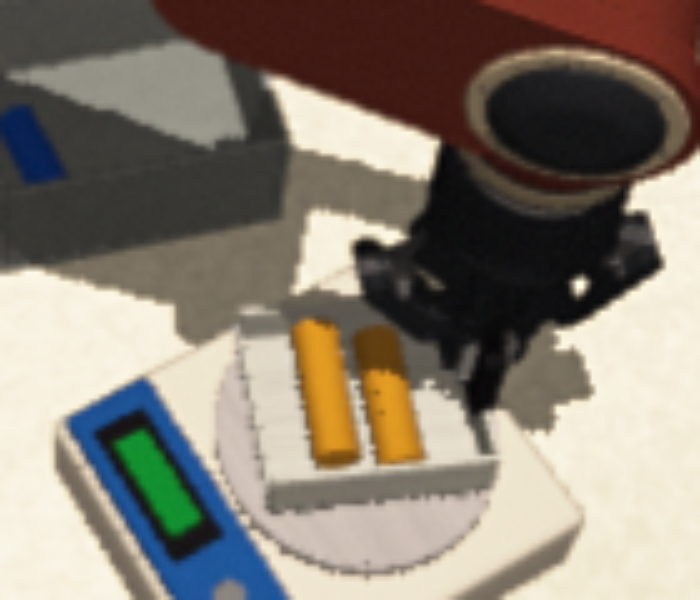

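>>> carry_out(
  moves=[
    [[0,0,0,0,0,-0.05,-1],[0,-0.05,0,0,0,-0.1,-1],[0,-0.1,0,0,0,-0.15,-1],[0,-0.1,0,0,0,-0.2,-1],[0,-0.1,0,0,0,-0.25,-1],[0,-0.1,0,0,0,-0.25,-1],[0,-0.05,0,0,0,-0.25,-1],[0,0,0,0,0,-0.2,-1]],
  ],
)

```text
time: 5.47
tool_pos: [0.585, -0.3269, 0.1754]
tool_rot: [-0.003, 0.99, -0.137, -0.021]
contact_force: [0.3, -0.8, -3.9]
gripper_width: 0.106
```

>>> carry_out(
  moves=[
    [[0,0,0,0,0,-0.1,-1],[0,0,0,0,0,-0.05,-1],[0,0,0,0,0,0,-1],[0,0,0,0,0,0,-1]],
  ],
)

```text
time: 5.8
tool_pos: [0.5844, -0.3265, 0.1795]
tool_rot: [-0.003, 0.99, -0.137, -0.022]
contact_force: [-0.8, 0.1, -4.3]
gripper_width: 0.107
```

Run:
```python
from h import *
import pickle
print(cur()[0],cur()[1].as_euler('zyx',degrees=True),state()['contact_force'],state()['ft_torque'],state()['gripper_width'])
g=grab_frame('side');save('s4.png',cv2.resize(g['frame'][230:370,260:420],None,fx=5,fy=5));pickle.dump(g,open('side1.pkl','wb'))
g=grab_frame('top');save('t4.png',cv2.resize(g['frame'][120:250,370:500],None,fx=4,fy=4));pickle.dump(g,open('top1.pkl','wb'))
```

```text
[ 0.58440112 -0.32651763  0.17953604] [  15.76066185   -2.44414422 -179.29081444] [-0.76835003  0.13144404 -4.33341774] [-0.07951402 -0.25863882  0.00347863] 0.10748537548552756
```

View pics/s4.png

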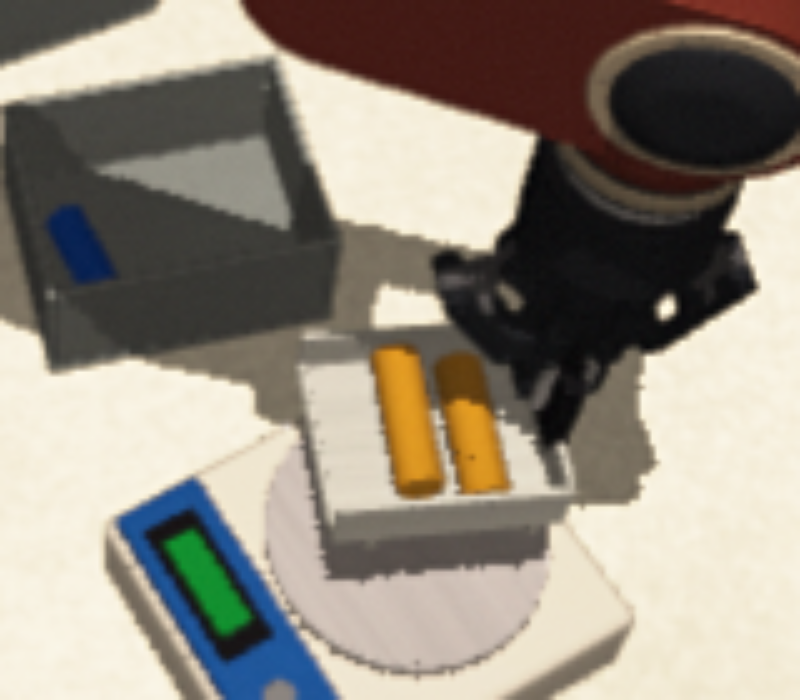

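View pics/t4.png

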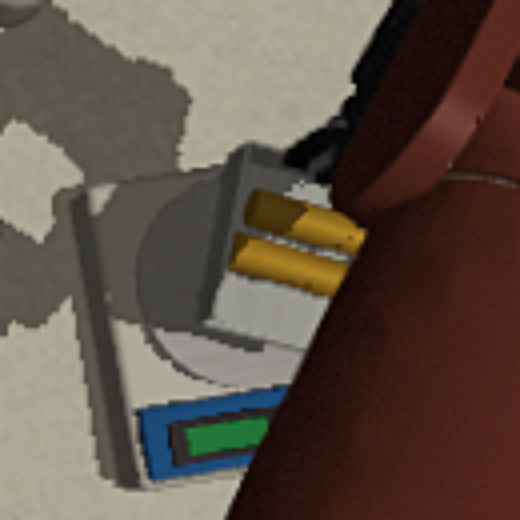

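```bash
cat >> h.py <<'E'
def floorplane(g,roi,lo=(0,0,150),hi=(180,60,255)):
    """roi u0,v0,u1,v1: light grey pixels; RANSAC-ish plane"""
    u0,v0,u1,v1=roi;C=cloud(g)[v0:v1,u0:u1];P=C.reshape(-1,3)
    rng=np.random.default_rng(0);best=None
    for _ in range(800):
        a=P[rng.choice(len(P),3,False)];n=np.cross(a[1]-a[0],a[2]-a[0]);L=np.linalg.norm(n)
        if L<1e-5: continue
        n/=L
        if abs(n[2])<.9: continue
        k=abs((P-a[0])@n)<.0015
        if best is None or k.sum()>best.sum(): best=k
    Q=P[best];c=Q.mean(0);n=np.linalg.svd(Q-c)[2][2];n*=np.sign(n[2]);return n,c,len(Q)
E
python3 - <<'E'
from h import *
import pickle
g=pickle.load(open('side1.pkl','rb'))
# tray interior in crop px (310..370,360..500)/5 + (260,230)
for roi in((322,304,336,326),(322,304,372,328),):
    n,c,k=floorplane(g,roi)
    ax=np.array([np.cos(np.deg2rad(15.8)),-np.sin(np.deg2rad(15.8)),0])
    print(n,c,k,'rear-down deg',np.degrees(np.arcsin(n@ax)))
g0=pickle.load(open('side0.pkl','rb'))
n,c,k=floorplane(g0,(318,315,332,345));print(n,c,k,'ref',np.degrees(np.arcsin(n@ax)))
# pan centre in side1: points on z .07
for g,nm in((g,'side'),(pickle.load(open('top1.pkl','rb')),'top')):
    C=cloud(g);Z=C[...,2];m=(Z>.0665)&(Z<.074)&(np.hypot(C[...,0]-.535,C[...,1]+.315)<.09)
    hs=cv2.cvtColor(g['frame'],cv2.COLOR_RGB2HSV);m&=~((hs[...,0]>95)&(hs[...,0]<130)&(hs[...,1]>100))
    P=C[m][:,:2];print(nm,len(P),cv2.minEnclosingCircle(P.astype(np.float32)))
    v=np.zeros((420,560),np.uint8);v[m]=255;save(f'pan{nm}.png',cv2.resize(np.dstack([v]*3)[140:400,250:480],None,fx=3,fy=3,interpolation=cv2.INTER_NEAREST))
E
```

```text
[ 0.06894194 -0.00670439  0.99759815] [ 0.50539354 -0.29443384  0.14805055] 181 rear-down deg 3.908462578034512
[0.05844061 0.01621568 0.99815918] [ 0.52935795 -0.30768106  0.14685071] 345 rear-down deg 2.9702486289985974
[ 0.12334986 -0.03400983  0.99178029] [ 0.50078677 -0.29758098  0.08227728] 168 ref 7.351126964753629
side 1357 ((0.5203108191490173, -0.32003292441368103), 0.07443445175886154)
top 886 ((0.5205878615379333, -0.30780643224716187), 0.07630086690187454)
```

View pics/panside.png

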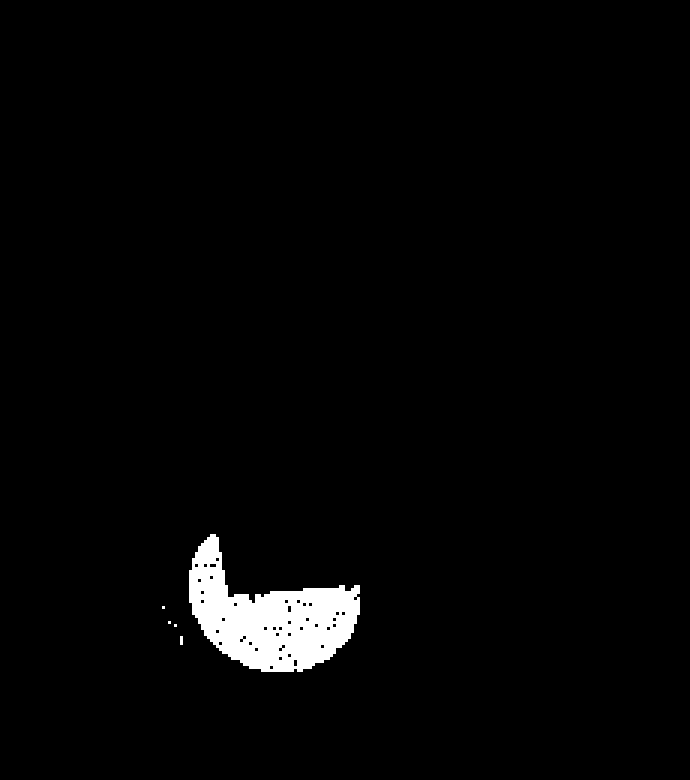

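Run:
```python
from h import *
print(cur()[1].as_matrix().round(3), toolR(2.2,2.8).as_matrix().round(3))
plan([.6535,.1091,.180],toolR(2.2,2.8),24)
```

```text
[[ 0.961 -0.271 -0.043]
 [-0.271 -0.962  0.013]
 [-0.045 -0.    -0.999]] [[ 0.998  0.038 -0.049]
 [ 0.038 -0.999 -0.002]
 [-0.049 -0.    -0.999]]
24 rows [-0.007 -0.002 -0.149] [ 0.015 -0.461 -0.002]
```

>>> carry_out(
  moves=[
    [[0,0,-0.03,0,-0.1,0,-1],[0,0,-0.06,0.01,-0.2,0,-1],[0,0,-0.11,0.01,-0.35,0,-1],[0,0,-0.15,0.01,-0.45,0,-1],[0,0,-0.16,0.02,-0.5,0,-1],[0,0,-0.18,0.02,-0.55,0,-1],[-0.02,0,-0.2,0.02,-0.6,0,-1],[-0.02,0,-0.2,0.02,-0.6,0,-1]],
  ],
)

```text
time: 6.57
tool_pos: [0.6205, -0.1951, 0.18]
tool_rot: [-0.003, 0.996, -0.089, -0.022]
contact_force: [0.9, 0.2, -4.0]
gripper_width: 0.109
```

>>> carry_out(
  moves=[
    [[-0.01,0,-0.19,0.02,-0.6,0,-1],[-0.01,0,-0.19,0.02,-0.6,0,-1],[-0.01,0,-0.19,0.02,-0.6,0,-1],[-0.01,0,-0.19,0.02,-0.6,0,-1],[-0.01,0,-0.19,0.02,-0.6,0,-1],[-0.01,0,-0.19,0.02,-0.6,0,-1],[-0.01,0,-0.19,0.02,-0.6,0,-1],[-0.01,0,-0.19,0.02,-0.6,0,-1]],
  ],
)

```text
time: 7.23
tool_pos: [0.6495, -0.0051, 0.1798]
tool_rot: [-0.0, 1.0, -0.022, -0.022]
contact_force: [0.5, -0.1, -4.4]
gripper_width: 0.11
```

>>> carry_out(
  moves=[
    [[-0.01,0,-0.19,0.02,-0.6,0,-1],[-0.01,0,-0.18,0.02,-0.55,0,-1],[-0.01,0,-0.16,0.02,-0.5,0,-1],[-0.01,0,-0.14,0.02,-0.45,0,-1],[0,0,-0.11,0.01,-0.35,0,-1],[0,0,-0.08,0.01,-0.25,0,-1],[0,0,-0.05,0,-0.15,0,-1],[0,0,-0.02,0,-0.06,0,-1]],
  ],
)

```text
time: 7.9
tool_pos: [0.655, 0.1095, 0.1795]
tool_rot: [0.001, 1.0, 0.018, -0.022]
contact_force: [0.1, 0.3, -4.5]
gripper_width: 0.107
```

Run:
```python
from h import *
import pickle
print(state()['time'],cur()[0],cur()[1].as_matrix()[:,0],cur()[1].as_euler('zyx',degrees=True),state()['contact_force'],state()['ft_torque'],state()['gripper_width'],state()['joint_pos'].round(3))
plan([.6535,.1091,.180],toolR(2.2,2.8),2)
g=grab_frame('side');save('s5.png',cv2.resize(g['frame'][110:260,200:360],None,fx=5,fy=5));pickle.dump(g,open('side2.pkl','wb'))
g=grab_frame('top');save('t5.png',cv2.resize(g['frame'][100:260,200:360],None,fx=4,fy=4));pickle.dump(g,open('top2.pkl','wb'))
```

```text
7.9 [0.65499388 0.1094603  0.17951348] [ 0.99840825  0.0355992  -0.04374546] [ -2.0454813   -2.50444931 179.87730284] [ 0.08784816  0.3316574  -4.53618711] [-0.05637375 -0.1984208  -0.03898853] 0.10697087231423276 [0.054 0.205 1.534 0.    1.446 0.018]
2 rows [ 0.003 -0.029 -0.016] [-0.019  0.004 -0.005]
```

View pics/s5.png

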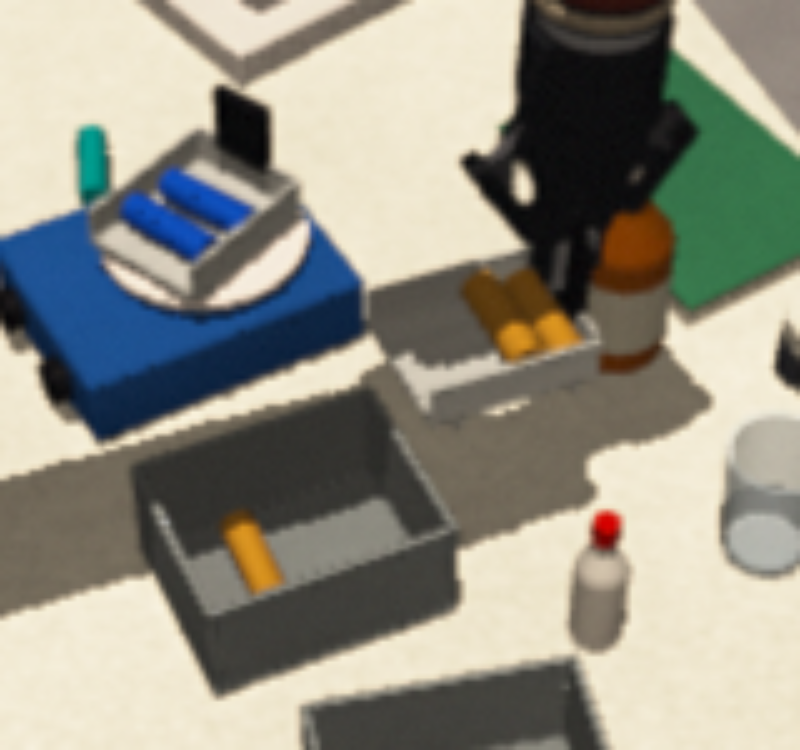

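View pics/t5.png

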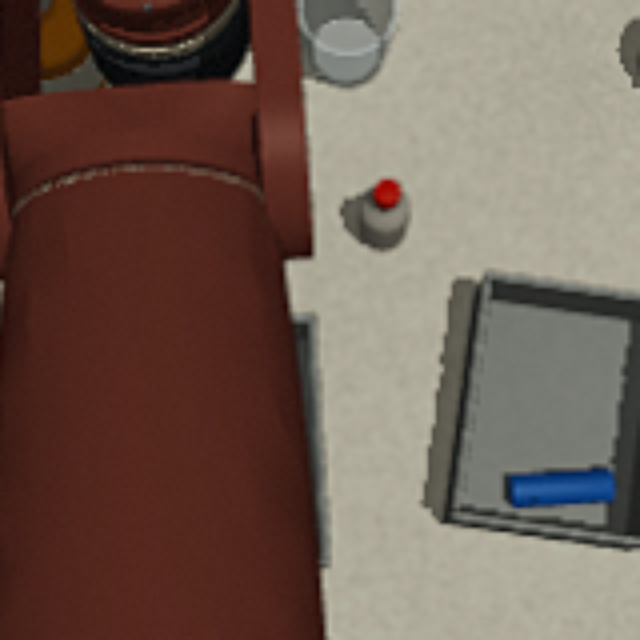

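>>> carry_out(
  moves=[
    [[0,0,0,0,0,0.1,-1],[0,0,0,0.01,0,0.2,-1],[0,0,0,0.01,0,0.25,-1],[0,0,0,0.01,0,0.25,-1],[0,0,0,0.01,0,0.2,-1],[0,0,0,0.01,0,0.1,-1],[0,0,0,0,0,0.05,-1],[0,0,0,0,0,0,-1]],
  ],
)

```text
time: 8.67
tool_pos: [0.6548, 0.1084, 0.1325]
tool_rot: [0.001, 1.0, 0.017, -0.023]
contact_force: [0.3, -0.1, -5.5]
gripper_width: 0.104
```

>>> carry_out(
  moves=[
    [[0,0.1,0,0,0,0,-1],[0,0.1,0,0,0,0,-1],[0,0.1,0,0,0,0,-1],[0,0.1,0,0,0,0,-1],[0,0.07,0,0,0,0,-1],[0,0,0,0,0,0,-1]],
  ],
)

```text
time: 9.17
tool_pos: [0.655, 0.1085, 0.1338]
tool_rot: [0.0, 1.0, 0.017, -0.001]
contact_force: [-0.4, 0.1, -4.8]
gripper_width: 0.108
```

Run:
```python
from h import *
import pickle
print(state()['time'],cur()[0],cur()[1].as_matrix()[:,0],state()['contact_force'],state()['ft_torque'])
g=grab_frame('side');save('s6.png',cv2.resize(g['frame'][140:250,215:335],None,fx=6,fy=5.4));pickle.dump(g,open('side3.pkl','wb'))
C=cloud(g);Z=C[...,2]
m=(Z>.105)&(Z<.14)&(C[...,0]>.54)&(C[...,0]<.70)&(C[...,1]>.03)&(C[...,1]<.18)
print(m.sum(),np.argwhere(m).min(0),np.argwhere(m).max(0))
```

```text
9.1667 [0.65501967 0.10851364 0.13378651] [ 0.9994031   0.03449269 -0.0019238 ] [-0.44027249  0.06151006 -4.75601341] [-0.01593391 -0.0722641   0.04393091]
640 [172 274] [205 319]
```

View pics/s6.png

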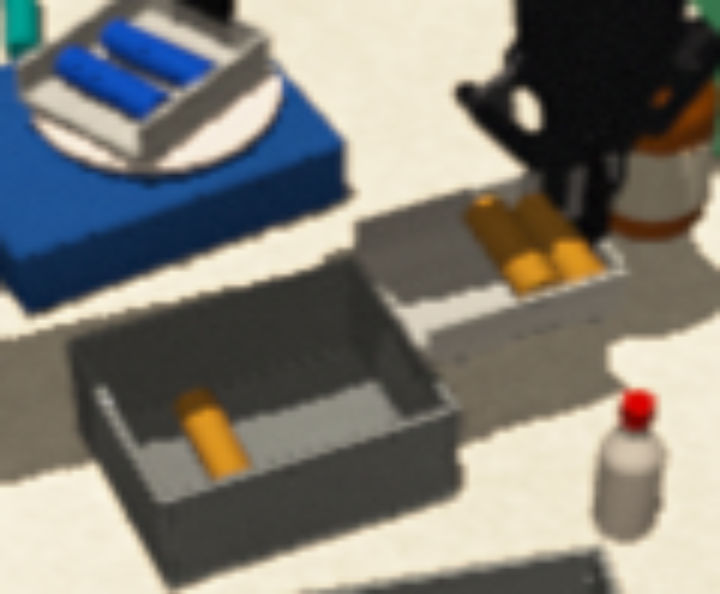

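Run:
```python
from h import *
import pickle
g=pickle.load(open('side3.pkl','rb'));C=cloud(g);Z=C[...,2]
B=(C[...,0]>.54)&(C[...,0]<.70)&(C[...,1]>.03)&(C[...,1]<.18)
# near side wall top (y-low wall): for bins of x, max z with y<.075
for nm,yr in(('nearwall',(.05,.075)),('farwall',(.13,.16))):
    pts=[]
    for x in np.arange(.56,.66,.006):
        q=C[B&(abs(C[...,0]-x)<.003)&(C[...,1]>yr[0])&(C[...,1]<yr[1])&(Z>.09)&(Z<.135)]
        if len(q)>2: pts.append((x,np.percentile(q[:,2],95)))
    pts=np.array(pts);print(nm,pts.round(4).tolist())
m=B&(Z>.092)&(Z<.128); print('xmin of tray pts by y:')
for y in np.arange(.06,.155,.012):
    q=C[m&(abs(C[...,1]-y)<.006)]; 
    if len(q): print(round(y,3),len(q),q[:,0].min().round(4),q[:,0].max().round(4))
q=C[m];r=cv2.minAreaRect(q[:,:2].astype(np.float32));print(r)
# box rim far-wall in this frame
R=(Z>.070)&(Z<.079)&(C[...,0]>.545)&(C[...,0]<.58)&(C[...,1]>.03)&(C[...,1]<.18)
print(R.sum(), C[R].min(0),C[R].max(0))
n,c,k=floorplane(g,(284,193,302,203));print('floor',n,c,k)
```

```text
nearwall [[0.56, 0.1221], [0.566, 0.1219], [0.572, 0.1231], [0.578, 0.1218], [0.584, 0.1236], [0.59, 0.1241], [0.596, 0.1214], [0.602, 0.1219], [0.608, 0.1227], [0.614, 0.1209], [0.62, 0.1223], [0.626, 0.1225], [0.632, 0.1209], [0.638, 0.1195], [0.644, 0.1236], [0.65, 0.1196], [0.656, 0.1258]]
farwall [[0.56, 0.1219], [0.566, 0.12], [0.572, 0.1213], [0.578, 0.1226], [0.584, 0.1218], [0.59, 0.1197], [0.596, 0.1235], [0.602, 0.1192], [0.608, 0.1208], [0.614, 0.1214], [0.62, 0.1236], [0.626, 0.1227], [0.632, 0.1225], [0.638, 0.1198], [0.644, 0.121], [0.65, 0.1189]]
xmin of tray pts by y:
0.06 206 0.5575 0.6577
0.072 81 0.5568 0.6599
0.084 101 0.558 0.6583
0.096 127 0.5569 0.651
0.108 118 0.5567 0.6499
0.12 102 0.5556 0.6505
0.132 112 0.5552 0.6462
0.144 210 0.5541 0.6512
((0.6069156527519226, 0.10534583032131195), (0.10285861790180206, 0.0900849997997284), 2.4742672443389893)
78 [0.54525965 0.0420099  0.07006872] [0.56827341 0.16611484 0.07884891]
floor [0.02455461 0.06604048 0.99751477] [0.58433014 0.09366385 0.09752937] 59
```

>>> carry_out(
  moves=[
    [[0,0,0,0,0,0.06,-1],[0,0,0,0,0,0.1,-1],[0,0,0,0,0,0.1,-1],[0,0,0,0,0,0.09,-1],[0,0,0,0,0,0.05,-1],[0,0,0,0,0,0.03,-1],[0,0,0,0,0,0,-1],[0,0,0,0,0,0,-1]],
  ],
)

```text
time: 9.88
tool_pos: [0.6552, 0.1085, 0.1163]
tool_rot: [0.0, 1.0, 0.017, -0.001]
contact_force: [0.1, 0.2, -4.3]
gripper_width: 0.107
```

>>> carry_out(
  moves=[
    [[0,0,0,-0.02,0,0,-1],[0,0,0,-0.03,0,0,-1],[0,0,0,-0.03,0,0,-1],[0,0,0,-0.02,0,0,-1],[0,0,0,0,0,0,-1],[0,0,0,0,0,0,-1]],
  ],
)

```text
time: 10.38
tool_pos: [0.6511, 0.1083, 0.1164]
tool_rot: [0.0, 1.0, 0.017, -0.001]
contact_force: [0.5, -0.2, -5.1]
gripper_width: 0.109
```

>>> carry_out(
  moves=[
    [[0,0,0,0,0,0.02,-1],[0,0,0,0,0,0.02,-1],[0,0,0,0,0,0.02,-1],[0,0,0,0,0,0,-1],[0,0,0,0,0,0,-1]],
  ],
)

```text
time: 10.8
tool_pos: [0.6511, 0.1083, 0.1138]
tool_rot: [0.0, 1.0, 0.017, -0.001]
contact_force: [0.6, -0.3, -5.1]
gripper_width: 0.105
```

Run:
```python
from h import *
import pickle
s=state();print(cur()[0],s['contact_force'],s['ft_torque'])
g=grab_frame('side');save('s7.png',cv2.resize(g['frame'][140:250,215:335],None,fx=6,fy=5.4));pickle.dump(g,open('side4.pkl','wb'))
s=state();print(cur()[0],s['contact_force'],s['ft_torque'])
```

```text
[0.65113026 0.10830022 0.11381393] [ 0.61444632 -0.31334413 -5.09769792] [ 0.02582593 -0.13052723 -0.00962724]
[0.65113889 0.10833559 0.11383434] [-0.68096399 -0.14047599 -4.85996373] [-0.0835885  -0.08551551 -0.04271856]
```

View pics/s7.png

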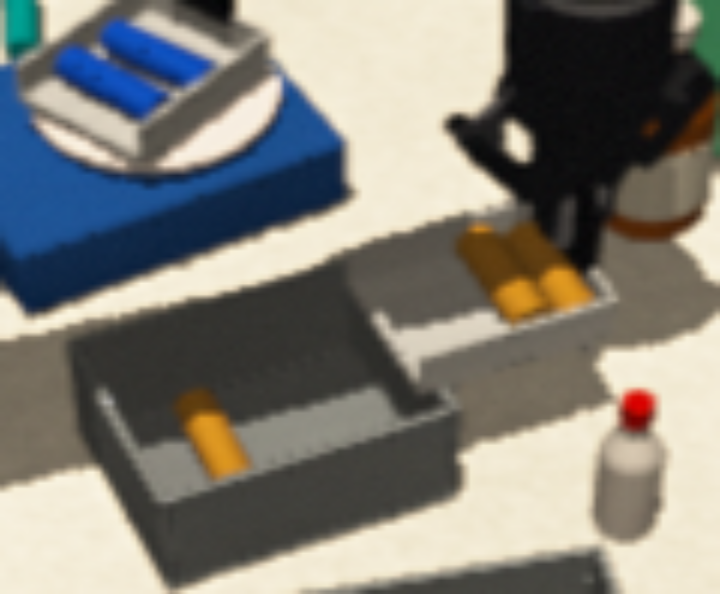

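>>> carry_out(
  moves=[
    [[0,0,0,0,0,0.02,-1],[0,0,0,0,0,0.02,-1],[0,0,0,0,0,0,-1],[0,0,0,0,0,0,-1]],
  ],
)

```text
time: 11.18
tool_pos: [0.6515, 0.1083, 0.1133]
tool_rot: [0.0, 1.0, 0.017, -0.001]
contact_force: [-1.0, 0.6, 0.9]
gripper_width: 0.109
```

>>> carry_out(
  moves=[
    [[0,0,0,0,0,0.02,-1],[0,0,0,0,0,0,-1],[0,0,0,0,0,0,-1]],
  ],
)

```text
time: 11.43
tool_pos: [0.6517, 0.1083, 0.113]
tool_rot: [0.0, 1.0, 0.017, -0.001]
contact_force: [-1.3, -0.8, 4.7]
gripper_width: 0.105
```

>>> carry_out(
  moves=[
    [[0,0,0,0,0,-0.02,-1],[0,0,0,-0.02,0,0,-1],[0,0,0,-0.02,0,0,-1],[0,0,0,0,0,0,-1],[0,0,0,0,0,0,-1]],
  ],
)

```text
time: 11.85
tool_pos: [0.6513, 0.1083, 0.1137]
tool_rot: [0.0, 1.0, 0.017, 0.001]
contact_force: [5.9, 0.8, 4.9]
gripper_width: 0.11
```

>>> carry_out(
  moves=[
    [[0,0,0,-0.02,0,0,-1],[0,0,0,0,0,0,-1],[0,0,0,0,0,0,-1]],
  ],
)

```text
time: 12.1
tool_pos: [0.6503, 0.1083, 0.1136]
tool_rot: [0.0, 1.0, 0.017, 0.001]
contact_force: [5.2, 0.4, 5.0]
gripper_width: 0.105
```

>>> carry_out(
  moves=[
    [[0,0,0,-0.02,0,0,-1],[0,0,0,0,0,0,-1],[0,0,0,0,0,0,-1]],
  ],
)

```text
time: 12.35
tool_pos: [0.6496, 0.1082, 0.1137]
tool_rot: [0.0, 1.0, 0.017, 0.001]
contact_force: [5.3, 0.1, 6.2]
gripper_width: 0.109
```

>>> carry_out(
  moves=[
    [[0,0,0,-0.02,0,0,-1],[0,0,0,0,0,0,-1],[0,0,0,0,0,0,-1]],
  ],
)

```text
time: 12.6
tool_pos: [0.6494, 0.1083, 0.114]
tool_rot: [0.0, 1.0, 0.017, 0.002]
contact_force: [6.7, 0.3, 4.3]
gripper_width: 0.111
```

Run:
```python
from h import *
p0=np.array([.2347,.579,.231]);R0=Rn.from_quat([.829265,.558854,-.0009,.00047])
rows=[((0,0,.6),(-.11,.94,.02))]*24+[((0,0,.39),(-.05,.58,.05))]*5
for mode in('before','after'):
    p=p0.copy();R=R0
    for r,d in rows:
        if mode=='after': R=R*Rn.from_rotvec(np.radians(5)*np.array(r))
        p=p+R.apply(np.array(d)*.04)
        if mode=='before': R=R*Rn.from_rotvec(np.radians(5)*np.array(r))
    print(mode,p)
```

```text
before [ 0.59174513 -0.29330158  0.203012  ]
after [ 0.54766092 -0.31135798  0.20308689]
```

```bash
cat > tip.py <<'E'
from h import *
a,b=.081,.0386
def tcp(th,slack=0.0):
    c,s=np.cos(th),np.sin(th)
    return np.array([-.005+.005*c*c+a*c-b*s, .005*c*s+a*s+b*c+slack])
def rows(ths,sl=None):
    sl=np.zeros(len(ths)) if sl is None else sl
    for i in range(len(ths)-1):
        t0,t1=np.radians(ths[i]),np.radians(ths[i+1]); d=tcp(t1,sl[i+1])-tcp(t0,sl[i])
        # tool x=(c,s) ; tool z = (s,-c)
        dx=d@[np.cos(t0),np.sin(t0)]; dz=d@[np.sin(t0),-np.cos(t0)]
        print(ths[i+1],'turn y %.2f  shift x %.3f z %.3f'%((ths[i+1]-ths[i])/5,dx/.04,dz/.04), 'tcp',tcp(t1).round(4))
E
python3 - <<'E'
from tip import *
ths=[0,1,2.5,4.5]+[4.5+2.5*k for k in range(1,23)]
sl=[0,.0003,.0005]+[.0005]*30
rows(ths,sl[:len(ths)])
E
```

```text
1 turn y 0.20  shift x -0.017 z -0.045 tcp [0.0803 0.0401]
2.5 turn y 0.30  shift x -0.026 z -0.061 tcp [0.0792 0.0423]
4.5 turn y 0.40  shift x -0.035 z -0.074 tcp [0.0777 0.0452]
7.0 turn y 0.50  shift x -0.045 z -0.093 tcp [0.0756 0.0488]
9.5 turn y 0.50  shift x -0.045 z -0.093 tcp [0.0734 0.0523]
12.0 turn y 0.50  shift x -0.045 z -0.093 tcp [0.071  0.0556]
14.5 turn y 0.50  shift x -0.045 z -0.093 tcp [0.0684 0.0589]
17.0 turn y 0.50  shift x -0.046 z -0.093 tcp [0.0657 0.062 ]
19.5 turn y 0.50  shift x -0.046 z -0.093 tcp [0.0629 0.065 ]
22.0 turn y 0.50  shift x -0.046 z -0.092 tcp [0.0599 0.0679]
24.5 turn y 0.50  shift x -0.046 z -0.092 tcp [0.0568 0.0706]
27.0 turn y 0.50  shift x -0.046 z -0.092 tcp [0.0536 0.0732]
29.5 turn y 0.50  shift x -0.047 z -0.092 tcp [0.0503 0.0756]
32.0 turn y 0.50  shift x -0.047 z -0.092 tcp [0.0468 0.0779]
34.5 turn y 0.50  shift x -0.047 z -0.092 tcp [0.0433 0.08  ]
37.0 turn y 0.50  shift x -0.047 z -0.092 tcp [0.0396 0.082 ]
39.5 turn y 0.50  shift x -0.047 z -0.092 tcp [0.0359 0.0838]
42.0 turn y 0.50  shift x -0.048 z -0.091 tcp [0.0321 0.0854]
44.5 turn y 0.50  shift x -0.048 z -0.091 tcp [0.0283 0.0868]
47.0 turn y 0.50  shift x -0.048 z -0.091 tcp [0.0243 0.0881]
49.5 turn y 0.50  shift x -0.048 z -0.091 tcp [0.0204 0.0891]
52.0 turn y 0.50  shift x -0.048 z -0.091 tcp [0.0163 0.09  ]
54.5 turn y 0.50  shift x -0.048 z -0.091 tcp [0.0123 0.0907]
57.0 turn y 0.50  shift x -0.049 z -0.090 tcp [0.0082 0.0912]
59.5 turn y 0.50  shift x -0.049 z -0.090 tcp [0.0041 0.0916]
```

>>> carry_out(
  moves=[
    [[0,0.2,0,-0.017,0,-0.045,-1],[0,0.3,0,-0.026,0,-0.061,-1],[0,0.4,0,-0.035,0,-0.074,-1],[0,0.5,0,-0.045,0,-0.093,-1],[0,0.5,0,-0.045,0,-0.093,-1],[0,0.5,0,-0.045,0,-0.093,-1]],
  ],
)

```text
time: 13.1
tool_pos: [0.6389, 0.1079, 0.1312]
tool_rot: [-0.002, 0.994, 0.017, 0.107]
contact_force: [4.6, -0.2, 1.2]
gripper_width: 0.107
```

Run:
```python
from tip import *
p,R=cur();X=R.as_matrix()[:,0];th=np.degrees(np.arcsin(X[2]));s=state()
print(th,s['contact_force'],s['ft_torque'],s['joint_pos'].round(2)); e=np.array([np.cos(np.radians(2.1)),np.sin(np.radians(2.1))])
O=np.array([.6495,.1083])-.081*e
print('tcp rel',(p[:2]-O)@e,p[2]-.075,'ideal',tcp(np.radians(th)))
g=grab_frame('side');save('s8.png',cv2.resize(g['frame'][140:250,215:335],None,fx=6,fy=5.4))
```

```text
12.263223528049352 [ 4.64874306 -0.24306777  1.16048949] [ 0.13718252 -0.88196624  0.0418174 ] [ 0.05  0.06  1.79 -0.01  1.08  0.02]
tcp rel 0.07041129797947016 0.05615143037107477 ideal [0.07072741 0.05596167]
```

View pics/s8.png

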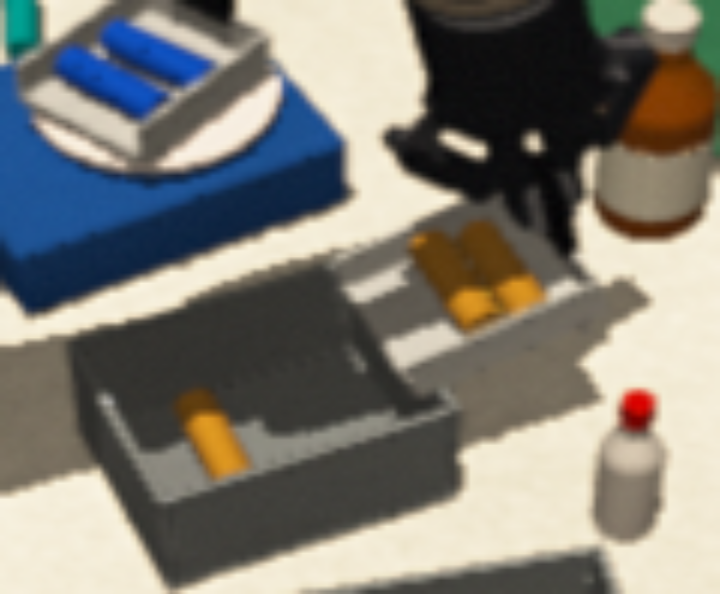

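>>> carry_out(
  moves=[
    [[0,0.5,0,-0.045,0,-0.093,-1],[0,0.5,0,-0.046,0,-0.093,-1],[0,0.5,0,-0.046,0,-0.093,-1],[0,0.5,0,-0.046,0,-0.092,-1],[0,0.5,0,-0.046,0,-0.092,-1],[0,0.5,0,-0.046,0,-0.092,-1],[0,0.5,0,-0.047,0,-0.092,-1],[0,0.5,0,-0.047,0,-0.092,-1]],
  ],
)

```text
time: 13.82
tool_pos: [0.6142, 0.107, 0.1534]
tool_rot: [-0.005, 0.961, 0.017, 0.277]
contact_force: [5.5, 0.9, 1.2]
gripper_width: 0.108
```

```bash
cat >> tip.py <<'E'
def rep():
    p,R=cur();X=R.as_matrix()[:,0];th=np.degrees(np.arcsin(X[2]));s=state()
    print(s['time'],th,s['contact_force'],s['ft_torque'],s['joint_pos'].round(2)); e=np.array([np.cos(np.radians(2.1)),np.sin(np.radians(2.1))])
    O=np.array([.6495,.1083])-.081*e
    print('tcp rel',(p[:2]-O)@e,p[2]-.075,'ideal',tcp(np.radians(th)))
E
python3 - <<'E'
from tip import *
rep()
g=grab_frame('side');save('s9.png',cv2.resize(g['frame'][140:250,215:335],None,fx=6,fy=5.4))
E
```

```text
13.8167 32.1967012626413 [5.47469116 0.93508527 1.17390867] [ 0.02904712 -0.84360013  0.06458247] [ 0.06 -0.2   2.06 -0.02  0.72  0.04]
tcp rel 0.04568642966941032 0.07841547185339222 ideal [0.04655746 0.07807773]
```

View pics/s9.png

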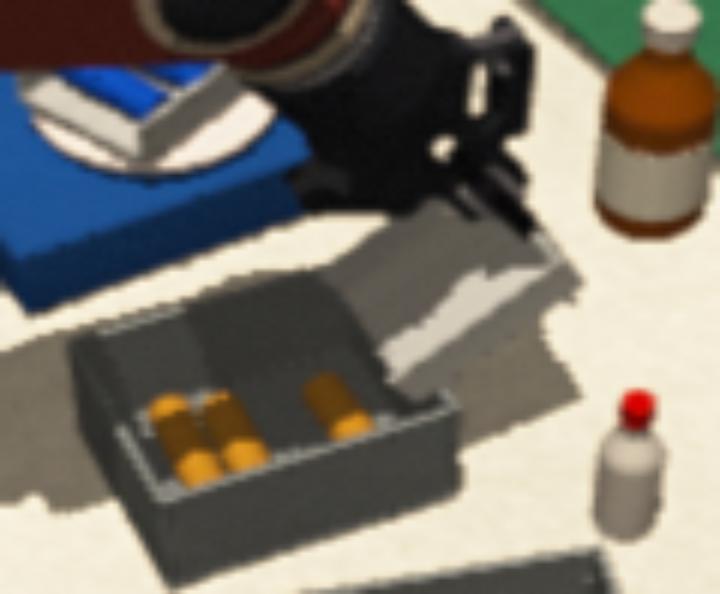

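>>> carry_out(
  moves=[
    [[0,0.5,0,-0.04,0,-0.092,-1],[0,0.5,0,-0.04,0,-0.092,-1],[0,0.5,0,-0.045,0,-0.092,-1],[0,0.5,0,-0.045,0,-0.091,-1],[0,0.5,0,-0.048,0,-0.091,-1],[0,0.5,0,-0.048,0,-0.091,-1],[0,0,0,0,0,0,-1]],
  ],
)

```text
time: 14.45
tool_pos: [0.5913, 0.1063, 0.1634]
tool_rot: [-0.007, 0.917, 0.016, 0.4]
contact_force: [6.4, 0.2, 0.2]
gripper_width: 0.109
```

Run:
```python
from tip import *
rep()
g=grab_frame('side');save('s10.png',cv2.resize(g['frame'][140:250,215:335],None,fx=6,fy=5.4))
# reverse rows
rows([47,44.5]+[44.5-4*k for k in range(1,11)]+[2.5,1,0])
```

```text
14.45 47.111620105341586 [6.36021552 0.2001394  0.24955442] [-0.09494939 -0.88846175 -0.02443788] [ 0.06 -0.38  2.27 -0.05  0.43  0.07]
tcp rel 0.022793811906148754 0.0884328811330813 ideal [0.02416076 0.08811046]
44.5 turn y -0.50  shift x 0.044 z 0.093 tcp [0.0283 0.0868]
40.5 turn y -0.80  shift x 0.068 z 0.150 tcp [0.0344 0.0844]
36.5 turn y -0.80  shift x 0.068 z 0.151 tcp [0.0404 0.0816]
32.5 turn y -0.80  shift x 0.067 z 0.151 tcp [0.0461 0.0783]
28.5 turn y -0.80  shift x 0.067 z 0.151 tcp [0.0516 0.0747]
24.5 turn y -0.80  shift x 0.066 z 0.152 tcp [0.0568 0.0706]
20.5 turn y -0.80  shift x 0.065 z 0.152 tcp [0.0617 0.0662]
16.5 turn y -0.80  shift x 0.065 z 0.152 tcp [0.0663 0.0614]
12.5 turn y -0.80  shift x 0.064 z 0.152 tcp [0.0705 0.0563]
8.5 turn y -0.80  shift x 0.064 z 0.152 tcp [0.0743 0.0509]
4.5 turn y -0.80  shift x 0.063 z 0.152 tcp [0.0777 0.0452]
2.5 turn y -0.40  shift x 0.033 z 0.076 tcp [0.0792 0.0423]
1 turn y -0.30  shift x 0.025 z 0.057 tcp [0.0803 0.0401]
0 turn y -0.20  shift x 0.017 z 0.038 tcp [0.081  0.0386]
```

View pics/s10.png

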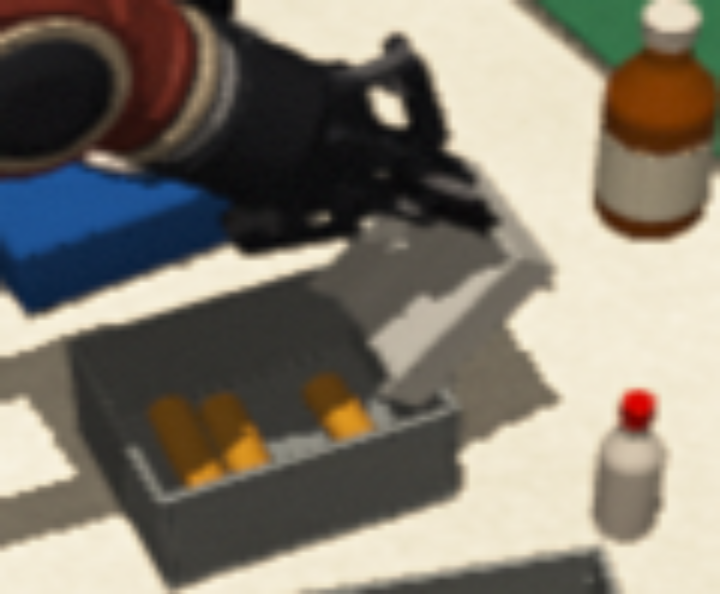

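>>> carry_out(
  moves=[
    [[0,0,0,0.15,0,-0.12,-1],[0,0,0,0.3,0,-0.27,-1],[0,0,0,0.3,0,-0.28,-1],[0,0,0,0.2,0,-0.2,-1],[0,0,0,0,0,0,-1]],
  ],
)

```text
time: 14.92
tool_pos: [0.5925, 0.1064, 0.2167]
tool_rot: [-0.007, 0.917, 0.016, 0.398]
contact_force: [-0.4, 0.5, 0.1]
gripper_width: 0.106
```

Run:
```python
from tip import *
rep();print(cur()[0])
plan([.655,.108,.19],toolR(2.0),10)
g=grab_frame('side')
import pickle;pickle.dump(g,open('side5.pkl','wb'))
C=cloud(g);Z=C[...,2]
hs=cv2.cvtColor(g['frame'],cv2.COLOR_RGB2HSV)
m=(Z>.0665)&(Z<.074)&(np.hypot(C[...,0]-.535,C[...,1]+.315)<.1)&~((hs[...,0]>95)&(hs[...,0]<130)&(hs[...,1]>100))
m=cv2.morphologyEx(m.astype(np.uint8),cv2.MORPH_CLOSE,np.ones((3,3)));nc,l,st,ce=cv2.connectedComponentsWithStats(m);k=1+st[1:,4].argmax();mm=(l==k).astype(np.uint8)
cn=max(cv2.findContours(mm,cv2.RETR_EXTERNAL,cv2.CHAIN_APPROX_NONE)[0],key=len).reshape(-1,2)
P=onplane(g,cn,.07)[:,:2]
print('encl',cv2.minEnclosingCircle(P.astype(np.float32)))
from scipy.optimize import least_squares
f=least_squares(lambda q:np.hypot(P[:,0]-q[0],P[:,1]-q[1])-q[2],[.535,-.315,.065],loss='soft_l1',f_scale=.001);print('fit',f.x,len(P))
save('pan2.png',cv2.resize(np.hstack([g['frame'][280:400,260:400],np.dstack([mm*255]*3)[280:400,260:400]]),None,fx=2.8,fy=2.8))
# top0 partial
g=pickle.load(open('top0.pkl','rb'));C=cloud(g);Z=C[...,2]
```

```text
14.9167 46.95359221532973 [-0.38916028  0.53386291  0.14995102] [-0.02789084  0.50619739 -0.00093955] [ 0.06 -0.45  2.22 -0.04  0.55  0.06]
tcp rel 0.024019257202681058 0.14168292940317978 ideal [0.02441056 0.08803707]
[0.59254997 0.10641797 0.21668293]
10 rows [ 0.001 -0.939 -0.   ] [0.115 0.001 0.132]
encl ((0.5316035747528076, -0.31854361295700073), 0.06514178216457367)
fit [ 0.53173239 -0.31869907  0.06342625] 158
```

View pics/pan2.png

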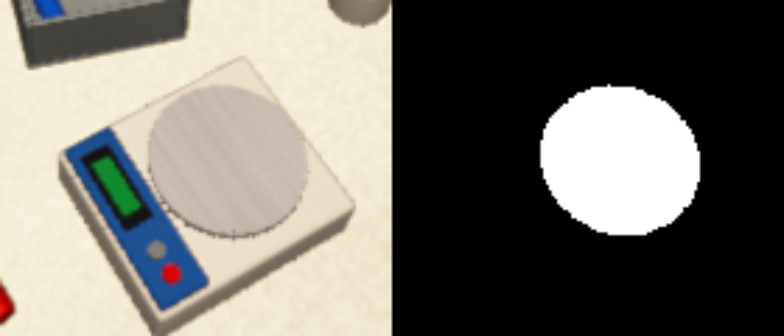

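>>> carry_out(
  moves=[
    [[0,-0.9,0,0.11,0,0.12,-1],[0,-0.95,0,0.11,0,0.13,-1],[0,-0.95,0,0.11,0,0.13,-1],[0,-0.95,0,0.11,0,0.13,-1],[0,-0.95,0,0.11,0,0.13,-1],[0,-0.95,0,0.11,0,0.13,-1],[0,-0.95,0,0.11,0,0.13,-1],[0,-0.95,0,0.11,0,0.13,-1]],
  ],
)

```text
time: 15.63
tool_pos: [0.6416, 0.108, 0.195]
tool_rot: [-0.001, 0.997, 0.017, 0.076]
contact_force: [-0.7, 0.1, -1.9]
gripper_width: 0.106
```

Run:
```python
from tip import *
import pickle
print(state()['time'],cur()[0],cur()[1].as_matrix()[:,0])
g=grab_frame('top');save('t11.png',cv2.resize(g['frame'][90:270,200:480],None,fx=2.8,fy=2.8));pickle.dump(g,open('top5.pkl','wb'))
C=cloud(g);Z=C[...,2];hs=cv2.cvtColor(g['frame'],cv2.COLOR_RGB2HSV)
m=(Z>.0660)&(Z<.0735)&(np.hypot(C[...,0]-.535,C[...,1]+.315)<.1)&~((hs[...,0]>95)&(hs[...,0]<130)&(hs[...,1]>100))
m=cv2.morphologyEx(m.astype(np.uint8),cv2.MORPH_OPEN,np.ones((3,3)));nc,l,st,ce=cv2.connectedComponentsWithStats(m);k=1+st[1:,4].argmax();mm=(l==k).astype(np.uint8)
cn=max(cv2.findContours(mm,cv2.RETR_EXTERNAL,cv2.CHAIN_APPROX_NONE)[0],key=len).reshape(-1,2)
P=onplane(g,cn,.07)[:,:2];print('encl',cv2.minEnclosingCircle(P.astype(np.float32)))
from scipy.optimize import least_squares
f=least_squares(lambda q:np.hypot(P[:,0]-q[0],P[:,1]-q[1])-q[2],[.535,-.315,.065],loss='soft_l1',f_scale=.001);print('fit',f.x,len(P))
plan([.5789,-.3304,.185],toolR(-15.75),24)
```

```text
15.6333 [0.64159828 0.10799429 0.19496811] [0.98792547 0.03405738 0.15114017]
encl ((0.5338810682296753, -0.3178257942199707), 0.06570777297019958)
fit [ 0.53464218 -0.31746488  0.06293747] 164
24 rows [-0.011 -0.071  0.147] [-0.016  0.463  0.006]
```

View pics/t11.png

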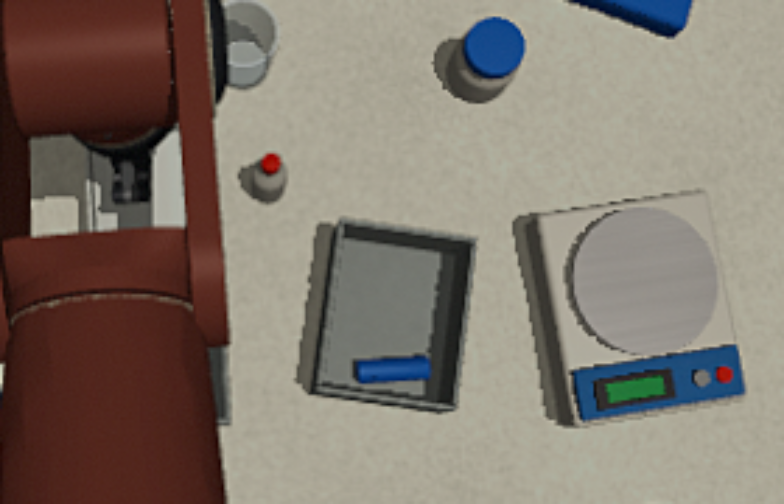

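>>> carry_out(
  moves=[
    [[0,-0.9,0,0,0.1,0,-1],[0,-0.84,0.06,0,0.2,0,-1],[0,0,0.12,0,0.4,0,-1],[0,0,0.18,-0.01,0.6,0,-1],[0,0,0.2,-0.02,0.65,0,-1],[0,0,0.22,-0.02,0.7,0,-1],[0,0,0.22,-0.02,0.7,0,-1],[0,0,0.22,-0.02,0.7,0,-1]],
  ],
)

```text
time: 16.35
tool_pos: [0.6358, -0.0555, 0.1955]
tool_rot: [0.0, 0.999, -0.037, 0.003]
contact_force: [-0.1, -0.5, -1.1]
gripper_width: 0.107
```

>>> carry_out(
  moves=[
    [[0,0,0.22,-0.02,0.7,0,-1],[0,0,0.22,-0.02,0.7,0,-1],[0,0,0.22,-0.02,0.7,0,-1],[0,0,0.22,-0.02,0.7,0,-1],[0,0,0.22,-0.02,0.7,0,-1],[0,0,0.18,-0.02,0.6,0,-1],[0,0,0.12,-0.02,0.4,0,-1],[0,0,0.06,0,0.2,0,-1]],
  ],
)

```text
time: 17.02
tool_pos: [0.6061, -0.2415, 0.1957]
tool_rot: [-0.0, 0.995, -0.101, 0.003]
contact_force: [-0.3, -0.2, -1.8]
gripper_width: 0.107
```

Run:
```python
from tip import *
print(state()['time'],cur()[0],cur()[1].as_matrix()[:,0])
plan([.5788,-.3300,.185],toolR(-15.75),6)
```

```text
17.0167 [ 0.60605572 -0.24146238  0.19573411] [ 0.9795565  -0.20106926  0.0063417 ]
6 rows [-0.002 -0.012  0.138] [-0.026  0.385  0.044]
```

>>> carry_out(
  moves=[
    [[0,-0.02,0.14,-0.03,0.4,0.04,-1],[0,-0.02,0.14,-0.03,0.45,0.04,-1],[0,-0.02,0.14,-0.03,0.45,0.04,-1],[0,-0.01,0.14,-0.03,0.4,0.04,-1],[0,0,0.12,-0.03,0.3,0.04,-1],[0,0,0.06,0,0.15,0.04,-1],[0,0,0,0,0,0,-1],[0,0,0,0,0,0,-1]],
  ],
)

```text
time: 17.68
tool_pos: [0.5826, -0.3216, 0.1867]
tool_rot: [-0.001, 0.991, -0.132, 0.0]
contact_force: [0.5, 0.4, -2.0]
gripper_width: 0.108
```

Run:
```python
from tip import *
print(state()['time'],cur()[0],cur()[1].as_matrix()[:,0],state()['contact_force'])
plan([.5788,-.3300,.150],toolR(-15.75),6)
```

```text
17.6833 [ 0.58262229 -0.32158916  0.18668833] [ 9.65319455e-01 -2.61071272e-01  3.75344910e-04] [ 0.49330964  0.40135566 -2.01588972]
6 rows [-0.004 -0.001  0.021] [-0.006  0.038  0.153]
```

>>> carry_out(
  moves=[
    [[0,0,0.03,-0.01,0.06,0.1,-1],[0,0,0.03,-0.01,0.06,0.18,-1],[0,0,0.03,-0.01,0.06,0.2,-1],[0,0,0.03,0,0.05,0.2,-1],[0,0,0,0,0,0.15,-1],[0,0,0,0,0,0.1,-1],[0,0,0,0,0,0,-1],[0,0,0,0,0,0,-1]],
  ],
)

```text
time: 18.35
tool_pos: [0.579, -0.3302, 0.1493]
tool_rot: [-0.001, 0.991, -0.137, 0.0]
contact_force: [0.3, 0.6, -2.2]
gripper_width: 0.11
```

Run:
```python
from tip import *
print(state()['time'],cur()[0],cur()[1].as_matrix()[:,0],state()['contact_force'])
plan([.5788,-.3300,.121],toolR(-15.75),6)
g=grab_frame('side');save('s12.png',cv2.resize(g['frame'][250:400,270:410],None,fx=5,fy=4))
C=cloud(g);Z=C[...,2];B=(np.hypot(C[...,0]-.53,C[...,1]+.315)<.085)
z0=cur()[0][2]-.0471+.036
m=B&(abs(Z-z0)<.005);print(m.sum(),cv2.minAreaRect(C[m][:,:2].astype(np.float32)))
```

```text
18.35 [ 0.57897598 -0.33022019  0.14929954] [ 9.62577947e-01 -2.71004971e-01  2.99170090e-05] [ 0.26627035  0.56875589 -2.20996651]
6 rows [-0.004 -0.     0.001] [-0.001 -0.001  0.118]
194 ((0.5319998860359192, -0.3182063698768616), (0.08667786419391632, 0.09965276718139648), 75.01383972167969)
```

View pics/s12.png

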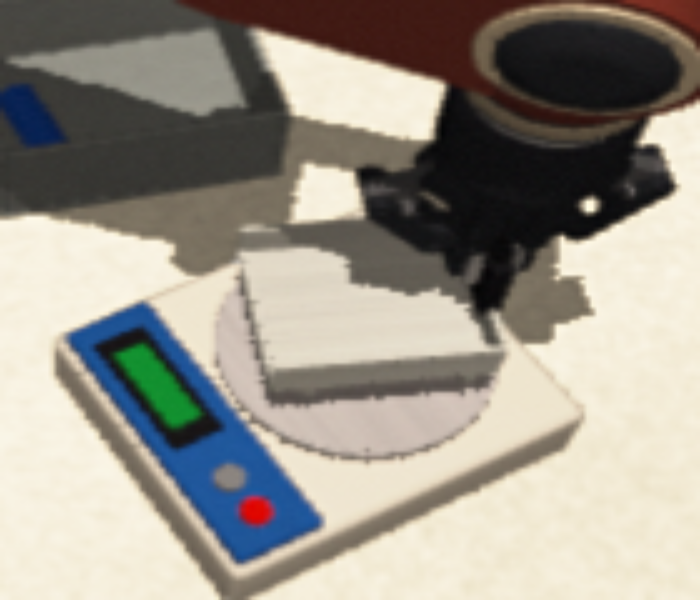

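>>> carry_out(
  moves=[
    [[0,0,0,0,0,0.1,-1],[0,0,0,0,0,0.18,-1],[0,0,0,0,0,0.18,-1],[0,0,0,0,0,0.14,-1],[0,0,0,0,0,0.08,-1],[0,0,0,0,0,0.05,-1],[0,0,0,0,0,0,-1],[0,0,0,0,0,0,-1]],
  ],
)

```text
time: 19.07
tool_pos: [0.5791, -0.3304, 0.1205]
tool_rot: [-0.001, 0.991, -0.137, 0.0]
contact_force: [-0.0, -0.4, -1.2]
gripper_width: 0.106
```

>>> carry_out(
  moves=[
    [[0,0,0,0,0,0.03,-1],[0,0,0,0,0,0.02,-1],[0,0,0,0,0,0.02,-1],[0,0,0,0,0,0,-1],[0,0,0,0,0,0,-1]],
  ],
)

```text
time: 19.48
tool_pos: [0.5791, -0.3304, 0.1178]
tool_rot: [-0.001, 0.991, -0.137, 0.0]
contact_force: [0.0, 0.0, -1.6]
gripper_width: 0.108
```

>>> carry_out(
  moves=[
    [[0,0,0,0,0,0.015,-1],[0,0,0,0,0,0.015,-1],[0,0,0,0,0,0,-1],[0,0,0,0,0,0,-1]],
  ],
)

```text
time: 19.82
tool_pos: [0.5793, -0.3304, 0.1171]
tool_rot: [-0.001, 0.991, -0.137, 0.001]
contact_force: [-0.9, 0.8, 2.0]
gripper_width: 0.107
```

>>> carry_out(
  moves=[
    [[0,0,0,0,0,0.01,-1],[0,0,0,0,0,0,-1],[0,0,0,0,0,0,-1]],
  ],
)

```text
time: 20.07
tool_pos: [0.5794, -0.3305, 0.1171]
tool_rot: [-0.001, 0.991, -0.137, 0.001]
contact_force: [-1.1, 2.2, 4.8]
gripper_width: 0.106
```

>>> carry_out(
  moves=[
    [[0,0,0,0,0,0,-0.7],[0,0,0,0,0,0,-0.6],[0,0,0,0,0,0,-0.5],[0,0,0,0,0,0,-0.3],[0,0,0,0,0,0,0],[0,0,0,0,0,0,0],[0,0,0,0,0,0,0]],
  ],
)

```text
time: 20.65
tool_pos: [0.5791, -0.3304, 0.116]
tool_rot: [-0.001, 0.991, -0.137, 0.0]
contact_force: [-0.6, -0.4, 1.4]
gripper_width: 0.504
```

>>> carry_out(
  moves=[
    [[0,0,0,0,0,-0.2,0],[0,0,0,0,0,-0.3,0],[0,0,0,0,0,-0.4,0],[0,0,0,0,0,-0.5,0],[0,0,0,0,0,-0.5,0],[0,0,0,0,0,-0.5,0],[0,0,0,0,0,-0.4,0],[0,0,0,0,0,-0.2,0]],
  ],
)

```text
time: 21.32
tool_pos: [0.5802, -0.3314, 0.2413]
tool_rot: [0.001, 0.991, -0.137, 0.003]
contact_force: [-0.9, -0.3, 1.3]
gripper_width: 0.499
```

>>> carry_out(
  moves=[
    [[0,0,0,0,-0.3,0,0],[0,0,0,0,-0.5,0,0],[0,0,0,0,-0.6,0,0],[0,0,0,0,-0.6,0,0],[0,0,0,0,-0.6,0,0],[0,0,0,0,-0.4,0,0],[0,0,0,0,0,0,0]],
  ],
)

```text
time: 21.9
tool_pos: [0.6119, -0.2114, 0.2354]
tool_rot: [-0.001, 0.991, -0.135, -0.0]
contact_force: [0.1, -0.2, 0.2]
gripper_width: 0.502
```

Run:
```python
from tip import *
print(state()['time'],cur()[0],state()['contact_force'])
g=grab_frame('side');save('s13.png',g['frame'])
C=cloud(g);Z=C[...,2];B=(np.hypot(C[...,0]-.53,C[...,1]+.315)<.085)
m=B&(abs(Z-.105)<.005);print(m.sum(),cv2.minAreaRect(C[m][:,:2].astype(np.float32)),np.percentile(Z[m],[5,50,95]))
m=B&(Z>.147);print('tab',m.sum(),cv2.minAreaRect(C[m][:,:2].astype(np.float32)),Z[m].max())
hs=cv2.inRange(cv2.cvtColor(g['frame'],cv2.COLOR_RGB2HSV),(10,120,60),(28,255,255))
for c in cv2.findContours(hs,0,2)[0]:
    if cv2.contourArea(c)>20: (x,y),_,_=r=cv2.minAreaRect(c);print('brass',r,C[int(y),int(x)].round(3))
save('s13b.png',cv2.resize(g['frame'][140:260,200:340],None,fx=5,fy=5))
g=grab_frame('top');save('t13.png',g['frame'])
```

```text
21.9 [ 0.61193035 -0.21136486  0.23541539] [ 0.10653834 -0.24474076  0.23412105]
246 ((0.5325483679771423, -0.3184853792190552), (0.0857044979929924, 0.09973927587270737), 74.20004272460938) [0.10047274 0.10528578 0.10844711]
tab 2404 ((0.5724756717681885, -0.2792215049266815), (0.06350551545619965, 0.13090354204177856), 22.949689865112305) 0.5633102964826716
brass ((248.9137725830078, 219.5345001220703), (18.012447357177734, 15.784103393554688), 68.19859313964844) [0.464 0.12  0.024]
brass ((416.6560363769531, 221.1468048095703), (13.601133346557617, 20.40169906616211), 16.699243545532227) [ 0.861 -0.11   0.092]
brass ((270.4999694824219, 214.99996948242188), (12.75810432434082, 6.933752536773682), 56.3099365234375) [0.529 0.111 0.027]
brass ((18.513700485229492, 120.369873046875), (28.675081253051758, 37.219085693359375), 69.44395446777344) [-0.182  1.114 -0.162]
brass ((139.5, 43.0), (86.0, 147.0), 90.0) [0.364 1.127 0.056]
```

View pics/s13.png

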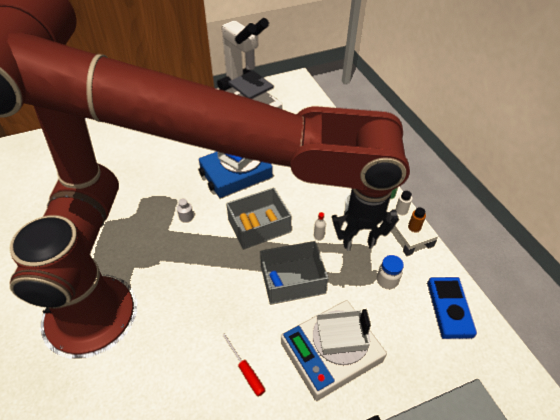

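View pics/s13b.png

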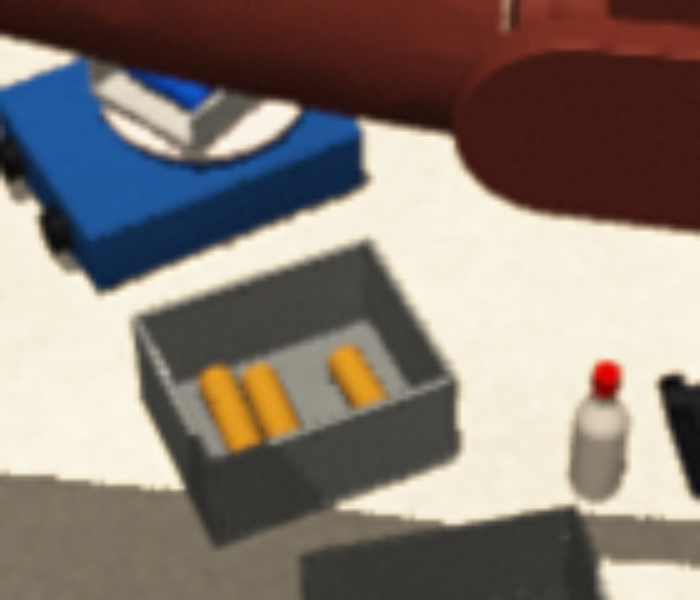

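View pics/t13.png

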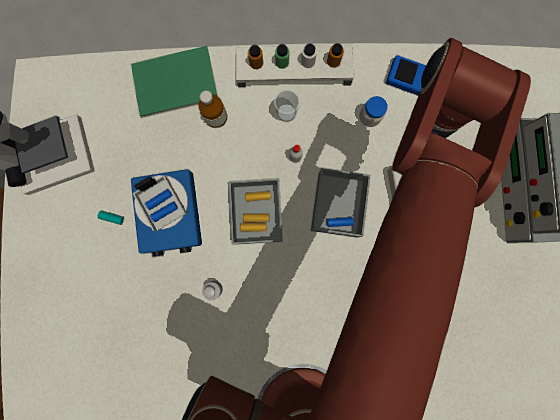

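The views show three brass rods in box_1 (top view, about 256,197, 256,217 and 253,227). The empty tray stands level on the pan, within 1 mm of its centre. The other tray and the bystanders look unchanged, so I'm handing in the job.

Run:
```python
from h import *
print(ticket.job_done(), state()['time'])
```

```text
the job is handed in; nothing more can be done
the job is handed in; nothing more can be done
```

The job is done and handed in at about 22 s of robot time, well under the 61 s limit.

**What I did:** I gripped the brass tray on the balance by its tab and hooked its rib, still level, over the far rim of the box with the brass sample. Contact with the rim showed clearly in the measured force. I then tipped it in small steps to about 47°, staying within about 1.5 mm of the path worked out for staying hooked. Both rods were already in the box when I checked at 32°. I unhooked the tray, levelled it, set it back on the pan, let go and moved clear.

**Last checks:**
- **Rods:** three brass rods lie in box_1, the sample and the two from the tray. The blue sample is still in box_2.
- **Tray:** it stands empty and upright, about 0.9 mm from the pan centre by the side camera. The top camera could not check this because the arm hid the balance.
- **Everything else:** the blue tray with its rods and the bystanders I could see are where they were.
- **Forces:** every reading I took was under 10 N; I did not read the force continuously.

**What disagreed or failed:**
- The two cameras differed by about 2–3 mm in absolute position, so I worked from differences within one view and from contact forces.
- Depth-based floor-plane fits were too noisy to rely on (up to 7° on the level tray). I judged level from the wall tops and the tool angle instead.
- My final tab measurement also caught the arm, so I dropped it.

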